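# Lay up the drops and dressing for an eye treatment

## Task

Lay up for the eye treatment: stand the three drop bottles from in front of the sink in the wells of the rack in the order they are used, beginning at the end of the rack nearest the steel tray - white cap first, red cap in the middle, green cap at the far end. Lay the blue-striped gauze pack from the same row flat in the middle of the tray, lengthways along its longer side, and then the purple-striped eye-pad pack squarely on top of it, because the pad is needed first. Keep the bottles upright and leave everything else on the worktop where it is.

Things in the scene. Friction and masses are not known exactly. Their poses are not given: they have to be found in the camera images.
- rack: Drop-bottle rack: pale blue-grey plastic block with grey ends, 58 mm (its x) by 170 mm (its y) by 26 mm high, fixed. Three round open wells in a row along its y axis, at x = 0 and y = -50, 0 and +50 mm; each 34 mm across with a 3 mm chamfer at the mouth; flat well floor 7 mm above the worktop, mouth at 26 mm. Origin: centre of its underside. It stands with its row roughly from left to right, on one side of the sink; the tray is on the other side, beyond one end of the row.
- tray: Shallow rectangular steel instrument tray, empty, 146 mm (its x) by 170 mm (its y, its long side), fixed. Walls 3 mm thick and 17 mm high with the rolled rim; flat inner floor 3 mm above the worktop, 140 by 164 mm. Origin: centre of its underside.
- drops_white: Small white eye-drop bottle with a pointed white nozzle cap and a blue band on its label. Standing, 88 mm tall; round body 25 mm across up to z = 52 mm, above that a neck and cap 14 to 17 mm across. About 30 g. Origin: centre of its underside; z points up. Stands in the row before the sink (bottles of this kind among the others at the far back left are stock, to be left).
- drops_red: Small white eye-drop bottle with a pointed red nozzle cap and a red band on its label. Standing, 84 mm tall; round body 25 mm across up to z = 48 mm, above that a neck and cap 14 to 17 mm across. About 30 g. Origin: centre of its underside; z points up. Stands in the row before the sink (bottles of this kind among the others at the far back left are stock, to be left).
- drops_green: Small white eye-drop bottle with a pointed green nozzle cap and a green band on its label. Standing, 80 mm tall; round body 25 mm across up to z = 44 mm, above that a neck and cap 14 to 17 mm across. About 30 g. Origin: centre of its underside; z points up. Stands in the row before the sink (bottles of this kind among the others at the far back left are stock, to be left).
- gauze: Gauze pack: flat, stiff pale sealed pack, 55 mm (its x) by 95 mm (its y) by 9 mm high, 20 g, with a BLUE stripe and a small red patch on its top. Its stiff edges stand nearly upright, rounded at the top: grip it low, close to the surface it lies on. Origin: centre of its underside. Lies flat in the row before the sink (alike packs at the far right edge of the worktop are stock, to be left).
- eye_pad: Eye-pad pack: flat, stiff pale sealed pack, 55 mm (its x) by 95 mm (its y) by 8 mm high, 20 g, with a PURPLE stripe and a small green patch on its top. Its stiff edges stand nearly upright, rounded at the top: grip it low, close to the surface it lies on. Origin: centre of its underside. Lies flat in the row before the sink (alike packs at the far right edge of the worktop are stock, to be left).
- lens_case: Bystander: contact lens case, 36 by 72 (its y) by 18 mm high, with one white and one blue screw cap, lying loose behind the drop bottles, near the sink. Origin: centre of its underside.
- forceps: Bystander: steel forceps, 14 by 115 (its y) by 9 mm high, lying loose at the back on the left. Origin: centre of its underside.
- penlight: Bystander: black examination penlight, 17 by 114 (its y) by 19 mm high, lying loose at the back on the right. Origin: centre of its underside.
Things that resemble listed ones, but are neither listed nor needed, are in the scene too. Leave any yellow look-alike of the drops_red alone. What is shaped like the gauze but turquoise is not meant.

How it is judged:
By the outcome, as a careful person would: the job done as asked, in the order asked, and still so for the second after the job is handed in, with the robot touching nothing.
It also fails if it takes over 115 s, if anything falls off the work surface, if the arm or the gripper's body presses on something with over 40 N, if the wrist force passes 120 N, or if a joint passes its speed limit or range.

## Robot

A 7-joint arm with a two-finger parallel gripper is mounted at the origin on a cart in front of the work surface, level with it; the furniture and walls round the work are solid. World frame = base frame: x ahead of the robot, y to its left, z up, the work surface at z = 0. Lengths are in m, angles in rad, forces in N, time in s.
With the tool pointing down it reaches from about 0.425 to 0.925 m from the base axis. Payload 6.8 kg.
Tool frame: the origin (TCP) lies at the very end of the fingers, on their centre line; the grasp point (between the pads) lies 19 mm behind it; y points along the fingers, x is the direction in which the jaws open and shut, and the axes are right-handed (so a half turn about y gives the same grasp; the last joint's range is limited). The gripper opens to 85 mm and grips with 20 to 120 N. Pads are 22 mm wide; open, the fingers measure 114 mm over their backs; the gripper's body (76 mm by 85 mm) begins 54 mm behind the grasp point. The pads swing forward as they close: fully open they stand 13 mm farther back than shut.
Start: joints at [-1.425, 0.477, 0.022, 1.555, -0.011, 1.109, -0.083], TCP at [0.169, 0.653, 0.231] pointing down, gripper open.
Joint ranges: [-2.96, 2.96], [-0.34, 2.1], [-1.41, 1.46], [0.24, 2.44], [-1.37, 4.51], [0.17, 1.92], [-2.96, 2.96]. Speed limits (rad/s): [2.39, 2.39, 3.14, 3.14, 3.14, 3.14, 3.14].

## Interface

Orientations are given as a rotation vector (axis times angle).
In Python, from bench import r, imaging gives the robot as it stands.
- The arm moves only by the shell command python3 -m jog 'ROWS' [FORCE]. ROWS is text: rows parted by semicolons, each of 7 numbers parted by spaces: the turn, a rotation vector about the tool's x, y, z in degrees, then the shift along the tool's x, y, z in mm, then the opening, from 0 (shut) to 1 (fully open). A call has exactly 5 rows; each row shifts and turns the commanded pose from where the row before left it, along the tool's axes as they then stand; what a row does not reach is not made up. A row lasts 1/12 s, in which the tool goes at most 41.7 mm and 7.16 degrees, less where a joint would pass 70% of its speed; a pose out of reach is approached as far as the arm can. A call with a gripper value outside its range is refused whole. The fingers move at their own pace and stop on an object; FORCE is the grip in N (left out, the last holds). Time passes only in rows, so rows that do not move let the fingers close, or fill a call up. It gives the time, the measured TCP pose, the force and the opening at its end, in the units of the state.
- r.get_obs(): the state, without advancing time (a new reading comes with each control period).
- imaging.grab_frame(name): name is "scene" or "top"; returns a dict with "color" (384x512x3 uint8, red, green, blue), "z_map" (384x512 float32, m along the optical axis (not along the pixel's ray), 0 where there is no reading), "fx", "fy", "cx", "cy" (pixels), "world_to_cam" (4x4, takes a point from world to camera coordinates). Camera axes: x right, y up, looking along -z (the intrinsics and any distortion apply to the point x, -y, -z); pixel columns grow to the right and rows downward; lengths in m; the calibration is good to about 2 mm. A picture is of the moment at which its call begins.
- r.hand_in(): hands the job in, once; it reports no verdict.
The state is a dict: "clock": time; "joints": joint angles; "qvel": joint speeds; "tau": joint torques, N m; "tcp_pos": TCP position; "orientation": TCP orientation; "contact_force": force on the tool from outside, world axes, zero at the start; "moment": the same for the moment, N m; "grip_width": finger opening in m.
Only numpy, scipy, OpenCV 4.12 (cv2) and the standard library are available. Lean on these libraries where they do the work, as an engineer would, in place of code of your own. Each camera call takes 0.05 s, during which the arm holds its last target.

## Working session

There is one attempt and no reset: what is moved stays moved. The work goes in short steps, Python scripts to look and compute and a shell command to move; the robot and the scene stay as the last step left them, time stands still between calls to the robot, and variables do not carry over. Pictures are saved under pics/ and viewed, and the job is handed in when it is done.

```bash
ls; mkdir -p pics; python3 - <<'E'
from bench import r, imaging
import cv2,numpy as np
o=r.get_obs(); print({k:np.round(v,3) for k,v in o.items()})
for n in("scene","top"):
    f=imaging.grab_frame(n)
    print(n,f["fx"],f["fy"],f["cx"],f["cy"],f.keys()); print(np.round(f["world_to_cam"],3))
    cv2.imwrite(f"pics/{n}0.png",cv2.resize(f["color"][:,:,::-1],(800,600),interpolation=cv2.INTER_CUBIC))
E
```

```text
pics
{'clock': np.float64(0.0), 'joints': array([-1.425,  0.478,  0.022,  1.556, -0.011,  1.109, -0.083]), 'qvel': array([ 0.002,  0.   ,  0.   , -0.002,  0.002,  0.001, -0.   ]), 'tau': array([-0.0000e+00, -5.9644e+01,  1.6070e+00, -2.8120e+01,  1.2000e-02,
        9.0000e-03, -0.0000e+00]), 'tcp_pos': array([0.169, 0.653, 0.23 ]), 'orientation': array([-1.32 , -1.019,  1.022]), 'contact_force': array([0.932, 0.355, 0.015]), 'moment': array([0.02 , 0.016, 0.003]), 'grip_width': np.float64(0.085)}
scene 430.0846996153957 430.0846996153957 248.83842954826244 194.54175004681463 dict_keys(['color', 'z_map', 'fx', 'fy', 'cx', 'cy', 'world_to_cam'])
[[ 0.588 -0.809 -0.015 -0.334]
 [ 0.537  0.376  0.755 -0.34 ]
 [-0.606 -0.452  0.655 -0.827]
 [ 0.     0.     0.     1.   ]]
top 487.63358212087 487.63358212087 259.3953913974256 188.10792456720478 dict_keys(['color', 'z_map', 'fx', 'fy', 'cx', 'cy', 'world_to_cam'])
[[-0.01  -1.     0.002  0.01 ]
 [ 0.984 -0.01   0.179 -0.59 ]
 [-0.178  0.004  0.984 -1.33 ]
 [ 0.     0.     0.     1.   ]]
```

View pics/scene0.png

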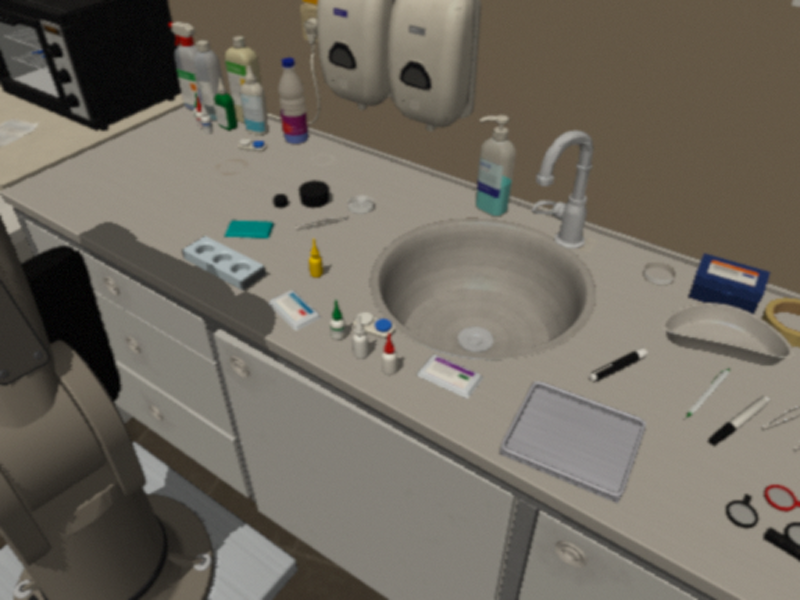

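View pics/top0.png

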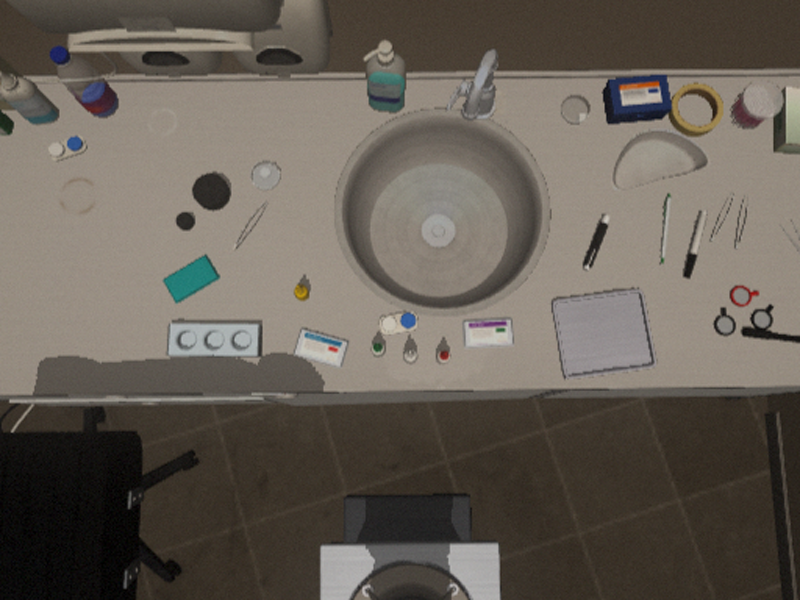

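The top view shows the row in front of the sink, in 800x600 pixels. Gauze is at (322,346) with a blue stripe and red patch. The drops are green (377,347), white (410,352) and red (443,353), and the eye pad is at (488,332). The rack is at (215,339) and the tray at (603,333). The turquoise pack (191,279) and the yellow bottle (301,291) are look-alikes. I'll confirm this in enlarged crops.

```bash
cat > h.py <<'E'
import numpy as np,cv2
from bench import r, imaging
from scipy.spatial.transform import Rotation as R
def ray(f,u,v):
    d=np.array([(u-f["cx"])/f["fx"],-(v-f["cy"])/f["fy"],-1.0])
    W=np.linalg.inv(f["world_to_cam"]); return W[:3,3],W[:3,:3]@d
def atz(f,u,v,z):
    c,d=ray(f,u,v); return c+d*(z-c[2])/d[2]
def atd(f,u,v):
    c,d=ray(f,u,v); return c+d*f["z_map"][int(round(v)),int(round(u))]
def proj(f,p):
    q=f["world_to_cam"]@np.append(p,1); return f["cx"]+f["fx"]*q[0]/-q[2], f["cy"]-f["fy"]*q[1]/-q[2]
def cloud(f):
    v,u=np.mgrid[:384,:512]; z=f["z_map"]
    P=np.stack([(u-f["cx"])/f["fx"]*z,-(v-f["cy"])/f["fy"]*z,-z,np.ones_like(z)],-1)
    return (P@np.linalg.inv(f["world_to_cam"]).T)[...,:3]
def crop(f,u0,v0,u1,v1,name,s):
    c=cv2.resize(f["color"][v0:v1,u0:u1,::-1],None,fx=s,fy=s,interpolation=cv2.INTER_CUBIC)
    for k in range((u0//10+1)*10,u1,10): cv2.putText(c,str(k),(int((k-u0)*s),10),0,.35,(0,0,255),1); cv2.line(c,(int((k-u0)*s),12),(int((k-u0)*s),18),(0,0,255),1)
    for k in range((v0//10+1)*10,v1,10): cv2.putText(c,str(k),(0,int((k-v0)*s)),0,.35,(0,0,255),1)
    cv2.imwrite("pics/"+name+".png",c); print(c.shape)
E
python3 - <<'E'
from h import *
f=imaging.grab_frame("top")
crop(f,100,195,230,245,"c_left",6)
crop(f,225,190,340,240,"c_mid",6.5)
crop(f,345,175,430,250,"c_tray",7)
np.set_printoptions(suppress=True,precision=4)
P=cloud(f)
for n,u,v in [("table",200,180),("gauze",205,222),("pad",312,212),("tray",386,213),("rackR",128,208),("well",120,217),("table2",340,225)]:
    print(n,P[v,u], f["z_map"][v,u])
np.save("ptop.npy",P)
E
```

```text
(300, 780, 3)
(325, 748, 3)
(525, 595, 3)
table [0.6253 0.1784 0.003 ] 1.4375899
gauze [0.4997 0.1614 0.0131] 1.4053408
pad [ 0.5266 -0.1487  0.0056] 1.4188098
tray [ 0.5223 -0.3656 -0.0002] 1.424688
rackR [0.5405 0.3807 0.0278] 1.3971701
well [0.5177 0.4094 0.0039] 1.4165208
table2 [ 0.4891 -0.2306 -0.0054] 1.4233263
```

View pics/c_left.png

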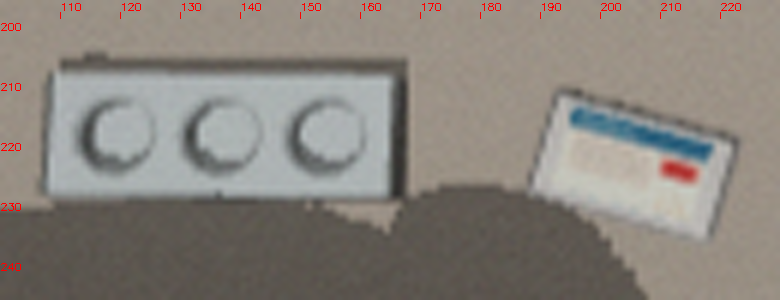

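View pics/c_mid.png

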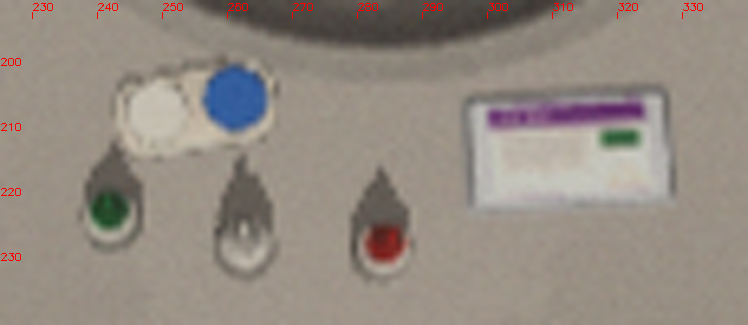

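View pics/c_tray.png

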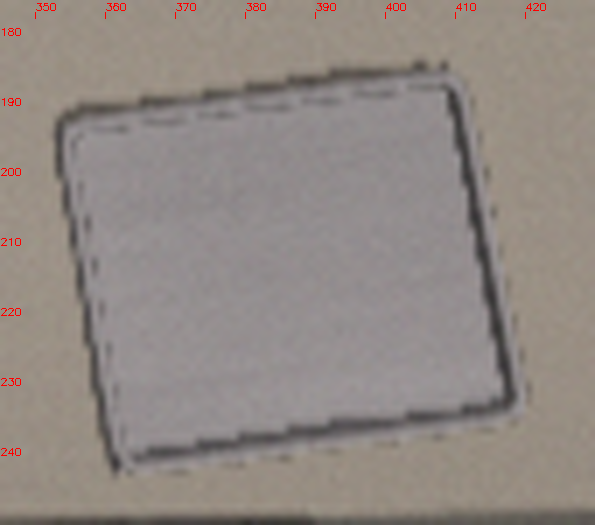

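The crops confirm the choices. Gauze (205,222 in raw px) has a blue stripe and red patch. The pad (313,212) has a purple stripe and green patch. Green, white and red caps are at u≈242, 262 and 284. The lens case is directly behind the green and white bottles. Next I'll get metric poses and check them with overlays in both cameras.

```bash
python3 - <<'E'
from h import *
np.set_printoptions(suppress=True,precision=4)
f=imaging.grab_frame("top"); g=imaging.grab_frame("scene")
def quad(n,c,z):
    p=np.array([atz(f,u-.5,v-.5,z)[:2] for u,v in c])
    print(n,"centre",p.mean(0),"sides",[round(float(np.linalg.norm(p[i]-p[(i+1)%4]))*1000,1) for i in range(4)], "angles deg",[round(float(np.degrees(np.arctan2(*(p[(i+1)%4]-p[i])[::-1]))),1) for i in range(4)])
quad("gauze",[(193.3,210),(222.8,218.3),(218.3,235),(188.3,227.2)],.005)
quad("pad",[(297,204.9),(327.3,203.5),(328.5,220.8),(298.1,221.8)],.005)
quad("tray",[(353.6,191.4),(410.7,185.3),(419.3,233.9),(361.1,242.1)],.015)
quad("rack",[(108.7,206.7),(165.8,207),(165.3,228.3),(107.5,227.5)],.026)
for u,v in [(120,217.2),(137.5,217.2),(154.7,217.5)]: print("well",atz(f,u-.5,v-.5,.026))
# clouds: table height bias by region
P=cloud(f)
m=(P[...,2]>.035)&(P[...,2]<.12)&(P[...,0]>.42)&(P[...,0]<.58)&(abs(P[...,1])<.16)
n,l,s,c=cv2.connectedComponentsWithStats(m.astype(np.uint8))
for i in range(1,n):
    if s[i,4]>5: q=P[l==i]; print("blob",s[i],c[i],q.mean(0),q[:,2].max())
crop(g,185,185,315,260,"s_mid",6)
E
```

```text
gauze centre [0.5003 0.1618] sides [89.6, 50.0, 90.0, 51.9] angles deg [-106.3, 165.1, 74.9, -15.4]
pad centre [ 0.5261 -0.1495] sides [88.7, 50.8, 88.3, 49.6] angles deg [-87.9, -178.1, 91.3, 2.3]
tray centre [ 0.522  -0.3607] sides [168.5, 142.9, 169.6, 148.1] angles deg [-84.4, -173.8, 97.4, 5.8]
rack centre [0.515  0.3565] sides [163.9, 61.3, 164.7, 59.8] angles deg [-90.9, -179.9, 88.6, -0.7]
well [0.5159 0.4046 0.026 ]
well [0.5154 0.3546 0.026 ]
well [0.5141 0.3054 0.026 ]
blob [238 219   8   9  48] [241.3958 222.7292] [0.4926 0.0553 0.0494] 0.08341385782978783
blob [258 223   9   9  64] [262.2812 227.25  ] [ 0.4789 -0.0031  0.0532] 0.0883927723312441
blob [280 224   9   9  58] [283.5862 227.8448] [ 0.4769 -0.0628  0.0504] 0.08514087245121682
(450, 780, 3)
```

View pics/s_mid.png

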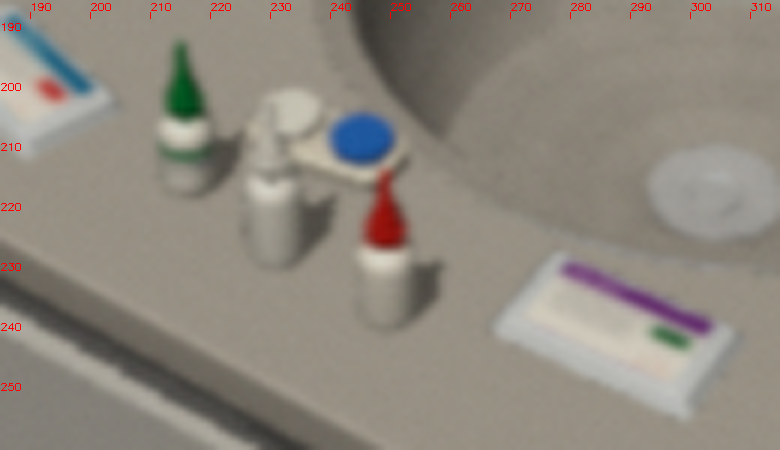

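```bash
cat >> h.py <<'E'
def overlay(f,bots,u0,v0,u1,v1,name,s,boxes=[]):
    c=cv2.resize(f["color"][v0:v1,u0:u1,::-1],None,fx=s,fy=s,interpolation=cv2.INTER_CUBIC)
    T=lambda p:(lambda q:(int((q[0]+.5-u0)*s),int((q[1]+.5-v0)*s)))(proj(f,p))
    for x,y,zb,zt in bots:
        for z,rad in((0,.0125),(zb,.0125),(zb+.012,.0085)):
            pts=np.array([T((x+rad*np.cos(a),y+rad*np.sin(a),z)) for a in np.linspace(0,6.28,40)])
            cv2.polylines(c,[pts],True,(255,0,255),1)
        cv2.circle(c,T((x,y,zt)),3,(0,255,255),-1)
    for x,y,ang,lx,ly,z in boxes:
        a=np.radians(ang);ex=np.array([np.cos(a),np.sin(a)]);ey=np.array([-np.sin(a),np.cos(a)])
        pts=np.array([T((*(np.array([x,y])+i*lx/2*ex+j*ly/2*ey),z)) for i,j in((1,1),(1,-1),(-1,-1),(-1,1))])
        cv2.polylines(c,[pts],True,(255,0,255),1)
    cv2.imwrite("pics/"+name+".png",c)
E
python3 - <<'E'
from h import *
f=imaging.grab_frame("top"); g=imaging.grab_frame("scene")
for n,uv,z in(("g",(215.2,191.7),.08),("w",(229.7,201.2),.088),("r",(249.5,212.5),.084)):print(n,"scene tip",atz(g,uv[0]-.5,uv[1]-.5,z).round(4))
B=[(.494,.0553,.044,.08),(.481,-.0031,.052,.088),(.479,-.0628,.048,.084)]
bx=[(.5003,.1618,-15.2,.055,.095,.004),(.5261,-.1495,2,.055,.095,.004),(.522,-.3607,6,.146,.17,.017),(.515,.3555,0,.058,.17,.026)]
overlay(f,B,225,190,340,240,"o_mid",6.5,bx); overlay(g,B,185,185,315,260,"o_s",6,bx)
overlay(f,B,100,175,230,250,"o_l",6,bx);overlay(f,B,345,175,430,250,"o_t",7,bx)
E
```

```text
g scene tip [0.4975 0.055  0.08  ]
w scene tip [ 0.4832 -0.0037  0.088 ]
r scene tip [ 0.4818 -0.065   0.084 ]
```

View pics/o_mid.png

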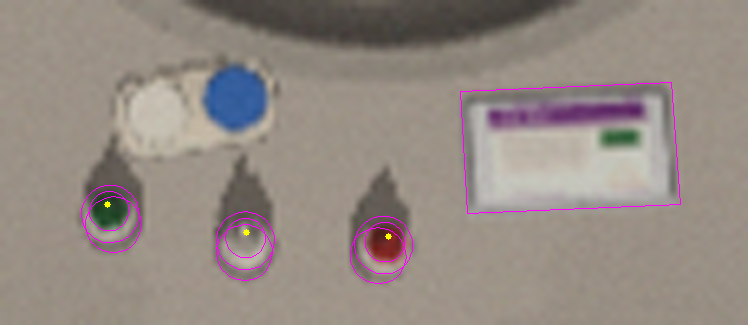

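View pics/o_s.png

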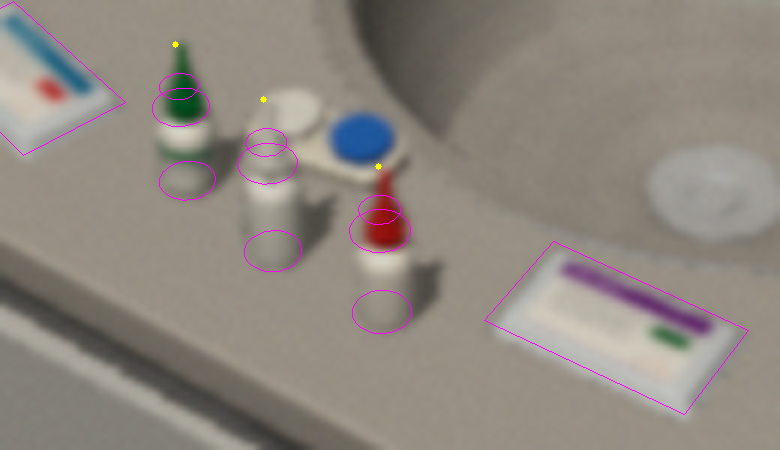

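View pics/o_l.png

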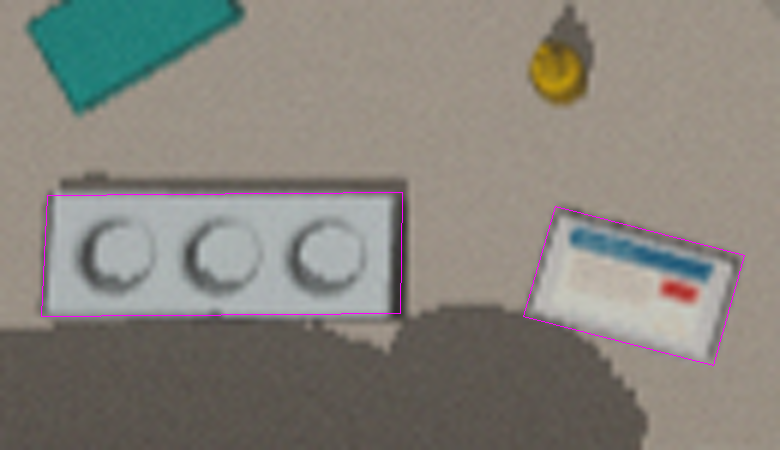

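View pics/o_t.png

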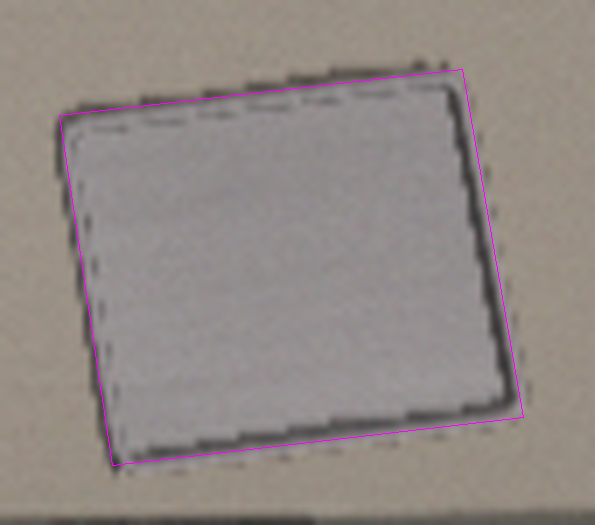

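```bash
cat >> h.py <<'E'
np.set_printoptions(suppress=True,precision=4)
def go(x,y,z,ang,verbose=True):
    """delta (tool axes, mm / deg) from measured pose to: TCP x,y,z, pointing down, jaw axis at ang deg from world x"""
    o=r.get_obs(); C=R.from_rotvec(o["orientation"]); a=np.radians(ang)
    X=np.array([np.cos(a),np.sin(a),0]);Y=np.array([0,0,-1.]);T=R.from_matrix(np.stack([X,Y,np.cross(X,Y)],1))
    d=(C.inv()*T).as_rotvec(degrees=True)
    print("t",round(float(o["clock"]),2),"tcp",o["tcp_pos"].round(4),"F",o["contact_force"].round(1),"grip",round(float(o["grip_width"])*1000,1))
    print("turn",d.round(2),"| shift in tool now",(C.inv().apply(np.array([x,y,z])-o["tcp_pos"])*1000).round(1),"| in target tool",(T.inv().apply(np.array([x,y,z])-o["tcp_pos"])*1000).round(1))
E
python3 - <<'E'
from h import *
o=r.get_obs();print(R.from_rotvec(o["orientation"]).as_matrix().round(3))
go(.481,-.0035,.15,0);go(.481,-.0035,.15,180)
P=np.load("ptop.npy")
for u in(300,312,325):print([P[v,u].round(3).tolist() for v in range(186,204,3)])
E
```

```text
[[ 0.251 -0.    -0.968]
 [ 0.968 -0.     0.251]
 [-0.    -1.     0.   ]]
t 0.35 tcp [0.1694 0.6533 0.2311] F [-0.4  0.3 -0.2] grip 85.2
turn [ 0.02 75.46 -0.02] | shift in tool now [-557.4   81.3 -466.5] | in target tool [ 311.6   81.1 -656.8]
t 0.35 tcp [0.1694 0.6533 0.2311] F [-0.4  0.3 -0.2] grip 85.2
turn [  -0.02 -104.54   -0.02] | shift in tool now [-557.4   81.3 -466.5] | in target tool [-311.6   81.1  656.8]
[[0.63, -0.128, -0.135], [0.619, -0.127, -0.127], [0.606, -0.126, -0.113], [0.578, -0.115, 0.002], [0.569, -0.115, -0.0], [0.561, -0.116, -0.006]]
[[0.625, -0.164, -0.112], [0.596, -0.152, -0.004], [0.586, -0.15, 0.006], [0.577, -0.151, 0.001], [0.569, -0.151, -0.0], [0.56, -0.151, -0.003]]
[[0.604, -0.19, 0.003], [0.595, -0.189, 0.004], [0.587, -0.19, -0.002], [0.577, -0.189, -0.001], [0.568, -0.189, 0.001], [0.56, -0.189, -0.004]]
```

```bash
python3 -m jog '0 3.2 0 -9 0 -38 0.55;0 3.2 0 -9 0 -38 0.55;0 3.2 0 -9 0 -38 0.55;0 3.4 0 -9 0 -38 0.55;0 3.4 0 -9 0 -38 0.55' 40
python3 -m jog '0 3.5 0 -9 0 -37 0.55;0 3.5 0 -9 0 -37 0.55;0 3.5 0 -9 0 -36 0.55;0 3.5 0 -9 0 -36 0.55;0 3.5 0 -9 0 -35 0.55'
python3 -m jog '0 3.5 0 -9 0 -34 0.55;0 3.5 0 -9 0 -34 0.55;0 3.5 0 -9 0 -33 0.55;0 3.5 0 -9 0 -33 0.55;0 3.5 0 -9 0 -32 0.55'
python3 -c "
from h import *
go(.481,-.0035,.15,0)"
```

```text
clock: 0.77
tcp_pos: [0.3319, 0.5426, 0.2314]
orientation: [-1.418, -0.801, 0.8]
contact_force: [1.2, 1.1, 0.5]
grip_width: 0.047
clock: 1.18
tcp_pos: [0.4465, 0.396, 0.2314]
orientation: [-1.496, -0.565, 0.564]
contact_force: [1.2, 0.1, -0.4]
grip_width: 0.0469
clock: 1.6
tcp_pos: [0.503, 0.2344, 0.2315]
orientation: [-1.546, -0.327, 0.326]
contact_force: [1.1, 0.0, -0.0]
grip_width: 0.047
t 1.6 tcp [0.503  0.2344 0.2315] F [ 1.1  0.  -0. ] grip 47.0
turn [-0.01 23.85  0.04] | shift in tool now [-116.3   81.4 -208.7] | in target tool [ -22.    81.5 -237.9]
```

```bash
python3 -m jog '0 4 0 -11 4 -35 0.55;0 4 0 -11 4 -35 0.55;0 4 0 -11 4 -35 0.55;0 4 0 -11 4 -35 0.55;0 4 0 -11 4 -35 0.55'
python3 -c "
from h import *
go(.481,-.0035,.15,0)"
```

```text
clock: 2.02
tcp_pos: [0.4979, 0.052, 0.2114]
orientation: [-1.57, -0.054, 0.052]
contact_force: [0.9, -0.2, 0.1]
grip_width: 0.0466
t 2.02 tcp [0.4979 0.052  0.2114] F [ 0.9 -0.2  0.1] grip 46.6
turn [-0.01  3.85  0.06] | shift in tool now [-20.7  61.4 -54.2] | in target tool [-16.9  61.4 -55.5]
```

```bash
python3 -m jog '0 3.85 0 -8 10 -28 0.55;0 0 0 -9 12 -27.5 0.55;0 0 0 0 20 0 0.55;0 0 0 0 19.4 0 0.55;0 0 0 0 0 0 0.55'
python3 -c "
from h import *
go(.481,-.0035,.15,0)
f=imaging.grab_frame('top'); g=imaging.grab_frame('scene')
crop(f,210,160,330,245,'g1',6); crop(g,170,150,300,250,'g2',6)
o=r.get_obs(); print(proj(f,o['tcp_pos']),proj(g,o['tcp_pos']))"
```

```text
clock: 2.43
tcp_pos: [0.4807, -0.0028, 0.1474]
orientation: [-1.572, 0.002, 0.006]
contact_force: [-0.7, 0.6, -0.6]
grip_width: 0.0467
t 2.43 tcp [ 0.4807 -0.0028  0.1474] F [-0.7  0.6 -0.6] grip 46.7
turn [ 0.05  0.15 -0.27] | shift in tool now [ 0.3 -2.6 -0.7] | in target tool [ 0.3 -2.6 -0.7]
(510, 720, 3)
(600, 780, 3)
(np.float64(262.2428420444975), np.float64(222.09560840657116)) (np.float64(227.42681522575947), np.float64(181.09000133598073))
```

View pics/g1.png

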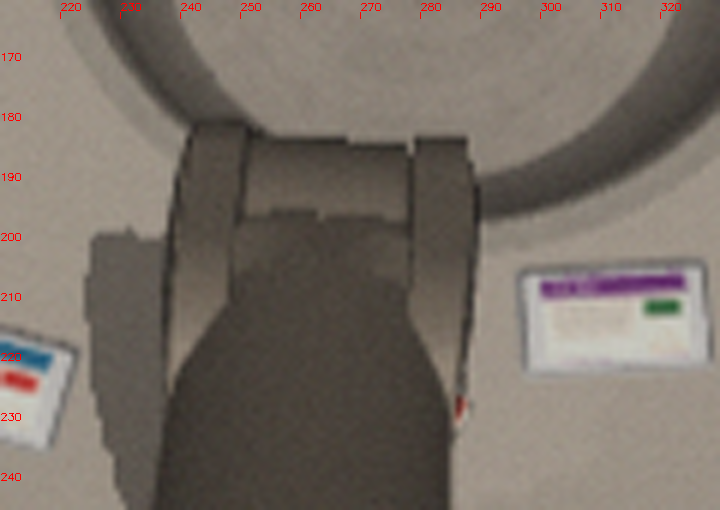

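View pics/g2.png

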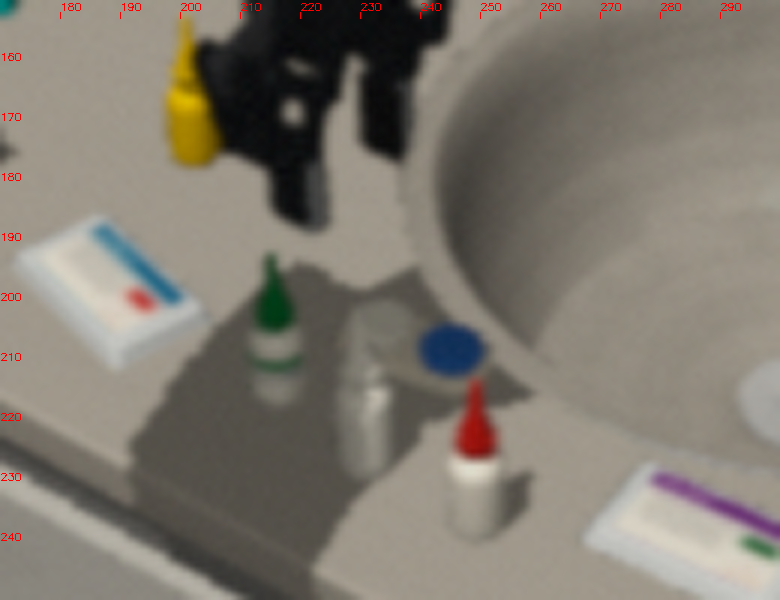

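The scene view shows the fingertips at about (220,187) and (234,176). Their midpoint matches the predicted TCP at (227,181), so the calibration holds. I'll descend on the white bottle with the jaws along world x.

```bash
python3 -m jog '0 0 0 1 30 -0.5 0.55;0 0 0 0 35 0 0.55;0 0 0 0 30 0 0.55;0 0 0 0 20 0 0.55;0 0 0 0 10 0 0.55'
python3 -c "
from h import *
go(.482,-.0035,.022,0)
g=imaging.grab_frame('scene')
crop(g,170,150,300,250,'g3',6)"
```

```text
clock: 2.95
tcp_pos: [0.4838, -0.0021, 0.0237]
orientation: [-1.571, -0.003, 0.005]
contact_force: [0.8, -0.2, 0.1]
grip_width: 0.0465
t 2.95 tcp [ 0.4838 -0.0021  0.0237] F [ 0.8 -0.2  0.1] grip 46.5
turn [-0.    0.28 -0.08] | shift in tool now [-1.8  1.7 -1.4] | in target tool [-1.8  1.7 -1.4]
(600, 780, 3)
```

View pics/g3.png

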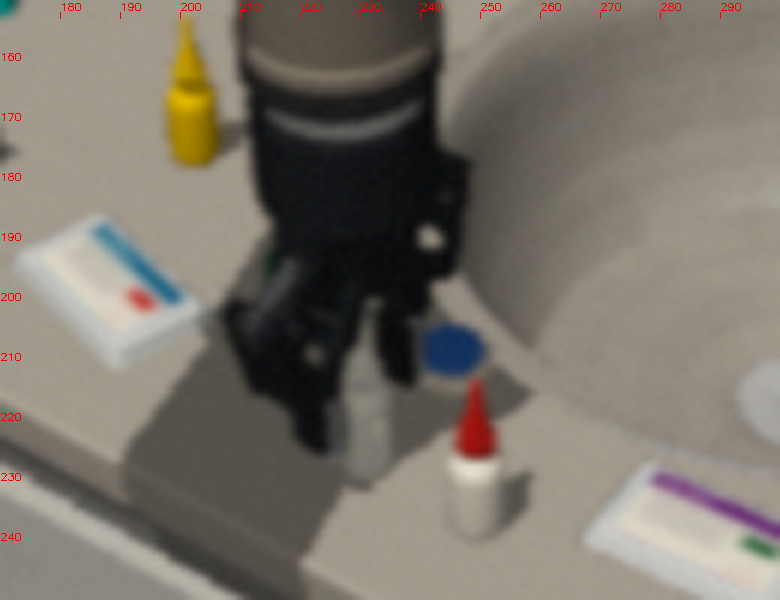

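```bash
python3 -m jog '0 0.3 0 -1.5 1.5 -2 0.55;0 0 0 0 0 0 0.2;0 0 0 0 0 0 0.1;0 0 0 0 0 0 0.1;0 0 0 0 0 0 0.1' 30
python3 -m jog '0 0 0 0 0 0 0.1;0 0 0 0 10 0 0.1;0 0 0 0 -20 0 0.1;0 0 0 0 -35 0 0.1;0 0 0 0 -35 0 0.1'
python3 -c "
from h import *
go(.5155,.305,.145,0)
g=imaging.grab_frame('scene')
crop(g,170,150,300,250,'g4',6)"
```

```text
clock: 3.42
tcp_pos: [0.4836, -0.0047, 0.0248]
orientation: [-1.57, -0.001, -0.003]
contact_force: [-1.0, 0.1, 9.1]
grip_width: 0.0231
clock: 3.83
tcp_pos: [0.4815, -0.005, 0.1043]
orientation: [-1.571, 0.003, 0.0]
contact_force: [0.3, 0.4, -0.4]
grip_width: 0.0231
t 3.83 tcp [ 0.4815 -0.005   0.1043] F [ 0.3  0.4 -0.4] grip 23.1
turn [ 0.03 -0.11 -0.12] | shift in tool now [ 33.3 -40.9 310. ] | in target tool [ 34.  -40.7 310. ]
(600, 780, 3)
```

View pics/g4.png

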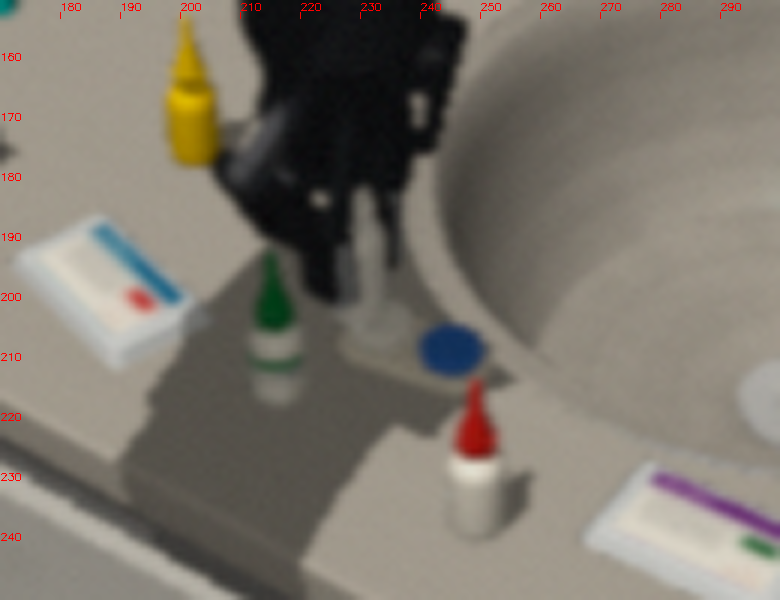

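The bottle is held: grip 23 mm, and it hangs between the pads in the picture. One slip on my side: I typed a 10 mm downward row before the lift, so the bottle may have slid in the grip. I'll lift clear and measure how far it hangs below the TCP.

```bash
python3 -m jog '0 0 0 5 -20 20 0.1;0 0 0 5 -21 20 0.1;0 0 0 0 0 30 0.1;0 0 0 0 0 30 0.1;0 0 0 0 0 0 0.1'
python3 -c "
from h import *
go(.5155,.305,.145,0)
g=imaging.grab_frame('scene');o=r.get_obs();p=o['tcp_pos']
for dz in(.0,-.012,-.022,-.032):print(dz,np.round(proj(g,p+[0,0,dz]),1))
crop(g,170,130,280,220,'g5',7)"
```

```text
clock: 4.3
tcp_pos: [0.493, 0.1022, 0.1453]
orientation: [-1.567, -0.007, 0.004]
contact_force: [0.7, 0.6, -0.2]
grip_width: 0.0231
t 4.3 tcp [0.493  0.1022 0.1453] F [ 0.7  0.6 -0.2] grip 23.1
turn [-0.22  0.38  0.11] | shift in tool now [ 23.9   1.1 202.6] | in target tool [ 22.5   0.3 202.8]
0.0 [198.1 165.9]
-0.012 [198.5 169.7]
-0.022 [198.9 172.8]
-0.032 [199.3 175.9]
(630, 770, 3)
```

View pics/g5.png

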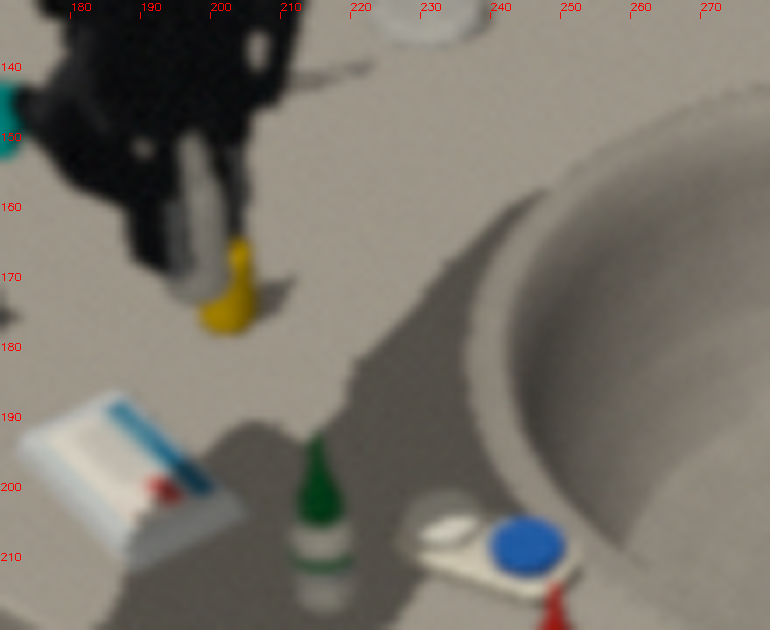

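The bottle's base now hangs about 12 mm below the TCP, so it did slide roughly 10 mm. It is still upright. The fingers can only go down to the rack top, so the base will stop about 5 mm above the well floor, well inside the well, and drop when released. I'll continue.

```bash
python3 -m jog '0 0 0 5 0 40 0.1;0 0 0 5 0 41 0.1;0 0 0 5 0 41 0.1;0 0 0 5 0 41 0.1;0 0.4 0 3 0 39 0.1'
python3 -m jog '0 0 0 0 25 0 0.1;0 0 0 0 20 0 0.1;0 0 0 0 20 0 0.1;0 0 0 0 0 0 0.1;0 0 0 0 0 0 0.1'
python3 -c "
from h import *
go(.5155,.305,.03,0)
g=imaging.grab_frame('scene');f=imaging.grab_frame('top')
crop(g,90,100,200,190,'g6',7); crop(f,100,175,230,245,'g7',6)"
```

```text
clock: 4.77
tcp_pos: [0.5164, 0.2984, 0.1449]
orientation: [-1.57, 0.007, -0.008]
contact_force: [0.9, -0.7, -0.1]
grip_width: 0.0231
clock: 5.18
tcp_pos: [0.5156, 0.2958, 0.079]
orientation: [-1.573, 0.009, -0.007]
contact_force: [1.3, 0.7, 0.2]
grip_width: 0.0232
t 5.18 tcp [0.5156 0.2958 0.079 ] F [1.3 0.7 0.2] grip 23.2
turn [ 0.1  -0.56 -0.09] | shift in tool now [-0.1 49.   9.3] | in target tool [-0.1 49.   9.2]
(630, 770, 3)
(420, 780, 3)
```

View pics/g6.png

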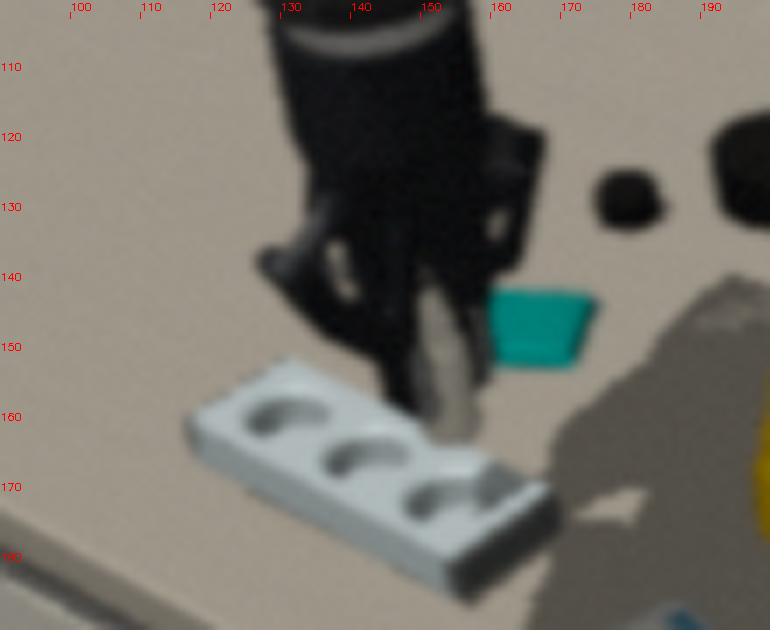

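View pics/g7.png

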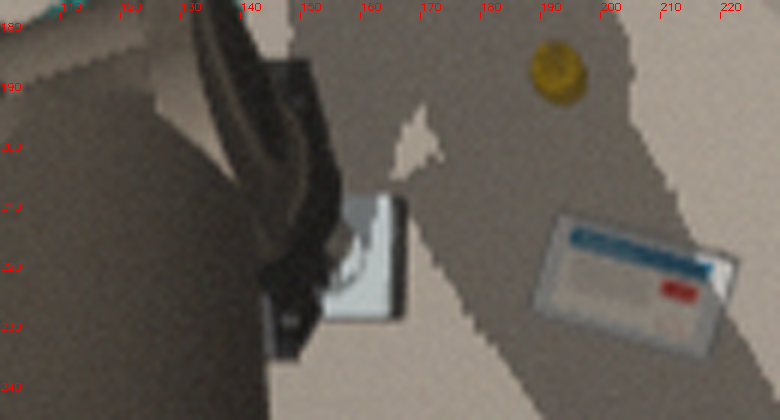

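```bash
python3 -c "
from h import *
g=imaging.grab_frame('scene')
for y in(.305,.355,.405):print(np.round(proj(g,(.5155,y,.026)),1))
for u,v in((130.6,159.3),(141.7,165),(153.4,170.8)):print(atz(g,u,v,.026))
overlay(g,[],90,100,200,190,'g8',7,[(.515,.355,-0.3,.058,.17,.026)])"
```

```text
[153.8 170.2]
[141.9 164.3]
[130.5 158.6]
[0.5133 0.402  0.026 ]
[0.5126 0.353  0.026 ]
[0.5126 0.3038 0.026 ]
```

View pics/g8.png

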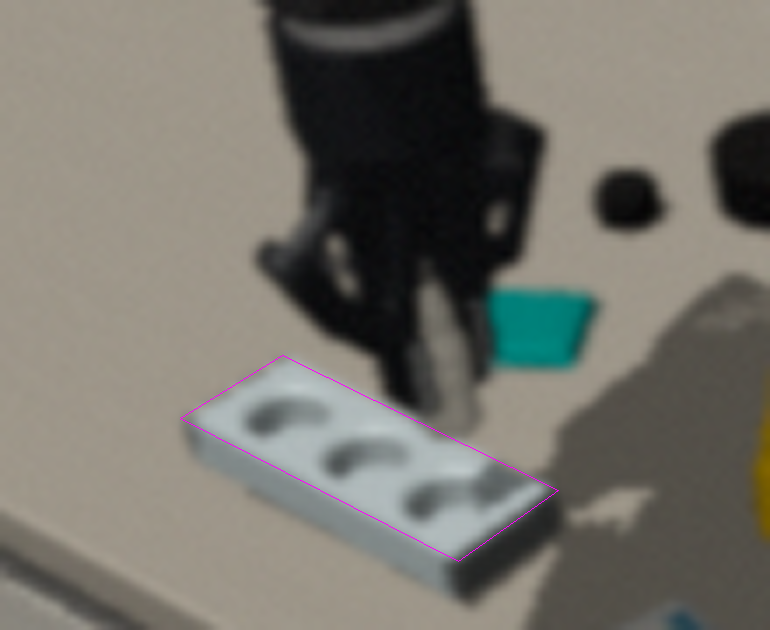

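```bash
python3 -m jog '0 -0.5 0 -1 0 9 0.1;0 0 0 0 15 0 0.1;0 0 0 0 0 0 0.1;0 0 0 0 0 0 0.1;0 0 0 0 0 0 0.1'
python3 -c "
from h import *
go(.5145,.3045,.03,0)"
```

```text
clock: 5.75
tcp_pos: [0.5152, 0.3064, 0.0651]
orientation: [-1.57, -0.001, -0.0]
contact_force: [-0.2, 0.6, -0.6]
grip_width: 0.0232
t 5.75 tcp [0.5152 0.3064 0.0651] F [-0.2  0.6 -0.6] grip 23.2
turn [-0.02  0.01  0.03] | shift in tool now [-0.8 35.1 -1.9] | in target tool [-0.7 35.1 -1.9]
```

```bash
python3 -m jog '0 0 0 -0.5 12 -1.5 0.1;0 0 0 0 10 0 0.1;0 0 0 0 6 0 0.1;0 0 0 0 4 0 0.1;0 0 0 0 0 0 0.1'
python3 -c "
from h import *
go(.5145,.3045,.028,0)
g=imaging.grab_frame('scene')
crop(g,90,100,200,190,'g9',7)"
```

```text
clock: 6.17
tcp_pos: [0.5137, 0.3042, 0.031]
orientation: [-1.572, 0.001, 0.002]
contact_force: [-0.2, 0.0, -0.3]
grip_width: 0.0232
t 6.17 tcp [0.5137 0.3042 0.031 ] F [-0.2  0.  -0.3] grip 23.2
turn [ 0.08  0.01 -0.11] | shift in tool now [0.8 3.  0.3] | in target tool [0.8 3.  0.3]
(630, 770, 3)
```

View pics/g9.png

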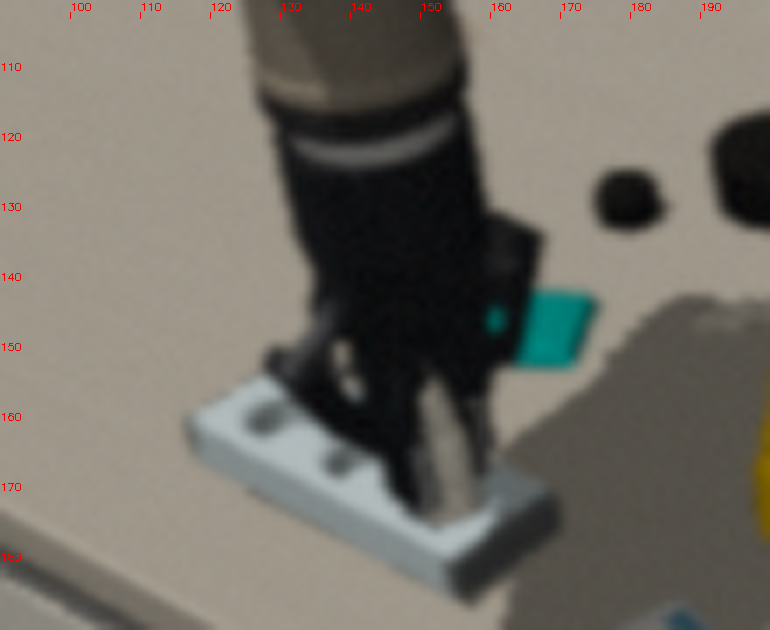

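```bash
python3 -m jog '0 0 0 0.5 1.5 0 0.1;0 0 0 0 1 0 0.1;0 0 0 0 0 0 0.1;0 0 0 0 0 0 0.1;0 0 0 0 0 0 0.1'
python3 -m jog '0 0 0 0 0 0 0.3;0 0 0 0 0 0 0.38;0 0 0 0 0 0 0.42;0 0 0 0 0 0 0.42;0 0 0 0 0 0 0.42'
python3 -c "
from h import *
g=imaging.grab_frame('scene')
crop(g,90,100,200,190,'g10',7)"
```

```text
clock: 6.63
tcp_pos: [0.5151, 0.3048, 0.0301]
orientation: [-1.571, -0.0, -0.0]
contact_force: [-0.6, 0.2, -0.6]
grip_width: 0.0232
clock: 7.05
tcp_pos: [0.5149, 0.3047, 0.0299]
orientation: [-1.571, -0.0, 0.0]
contact_force: [-0.3, 0.3, 1.0]
grip_width: 0.0361
(630, 770, 3)
```

View pics/g10.png

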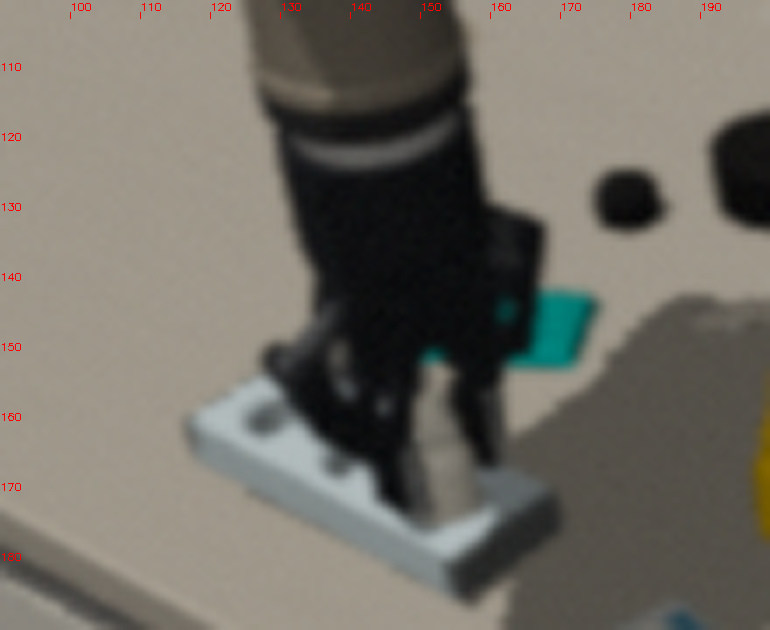

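White has dropped and stands upright in the well nearest the tray. I'll retreat upward and go for red.

```bash
python3 -m jog '0 0 0 0 -15 0 0.5;0 0 0 0 -30 0 0.55;0 0 0 0 -35 0 0.55;0 0 0 0 -35 0 0.55;0 0 0 0 0 0 0.55'
python3 -c "
from h import *
go(.4805,-.064,.13,0)
g=imaging.grab_frame('scene')
crop(g,90,90,200,190,'g11',6)"
```

```text
clock: 7.52
tcp_pos: [0.5189, 0.3063, 0.1516]
orientation: [-1.564, -0.006, -0.007]
contact_force: [0.9, 1.0, -0.2]
grip_width: 0.047
t 7.52 tcp [0.5189 0.3063 0.1516] F [ 0.9  1.  -0.2] grip 47.0
turn [-0.37 -0.04  0.49] | shift in tool now [ -38.3   18.8 -370.5] | in target tool [ -38.4   21.6 -370.3]
(600, 660, 3)
```

View pics/g11.png

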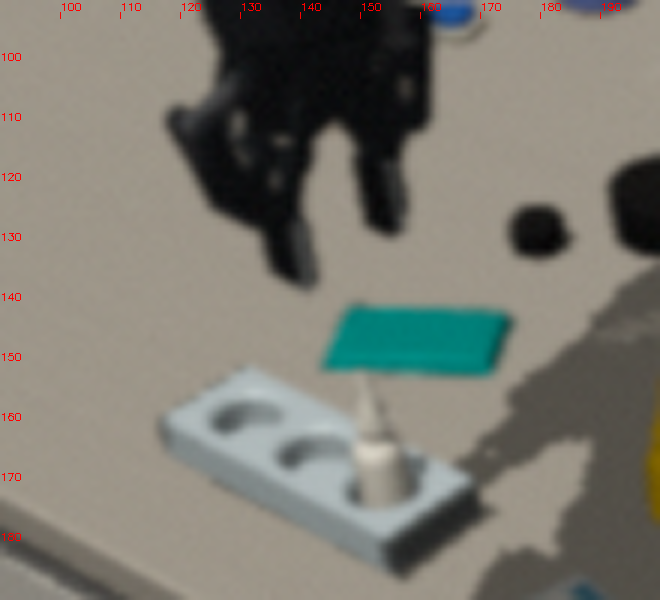

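White stands upright in its well. Moving to red.

```bash
python3 -m jog '0 0 0 -4 0 -37 0.55;0 0 0 -4 0 -37 0.55;0 0 0 -4 0 -37 0.55;0 0 0 -4 0 -37 0.55;0 0 0 -4 0 -37 0.55'
python3 -m jog '0 0 0 -4 0 -37 0.55;0 0 0 -4 0 -37 0.55;0 0 0 -4 0 -37 0.55;0 0 0 -4 0 -37 0.55;0 0 0 -2 0 -37 0.55'
python3 -m jog '0 0 0 0 15 0 0.55;0 0 0 0 0 0 0.55;0 0 0 0 0 0 0.55;0 0 0 0 0 0 0.55;0 0 0 0 0 0 0.55'
python3 -c "
from h import *
go(.4805,-.064,.022,0)
g=imaging.grab_frame('scene')
print(proj(g,r.get_obs()['tcp_pos']))
crop(g,200,150,310,250,'g12',6)"
```

```text
clock: 7.98
tcp_pos: [0.4937, 0.1179, 0.1439]
orientation: [-1.571, 0.001, 0.002]
contact_force: [1.4, -1.1, -0.0]
grip_width: 0.0466
clock: 8.4
tcp_pos: [0.4755, -0.0669, 0.1441]
orientation: [-1.571, 0.001, 0.002]
contact_force: [-0.2, 0.5, -0.8]
grip_width: 0.0468
clock: 8.82
tcp_pos: [0.4773, -0.0639, 0.13]
orientation: [-1.57, -0.002, 0.002]
contact_force: [0.6, 0.2, -0.5]
grip_width: 0.0472
t 8.82 tcp [ 0.4773 -0.0639  0.13  ] F [ 0.6  0.2 -0.5] grip 47.2
turn [-0.02  0.15 -0.  ] | shift in tool now [  3.2 108.   -0.1] | in target tool [  3.2 108.   -0.1]
(np.float64(247.25738292200478), np.float64(198.48915517144675))
(600, 660, 3)
```

View pics/g12.png

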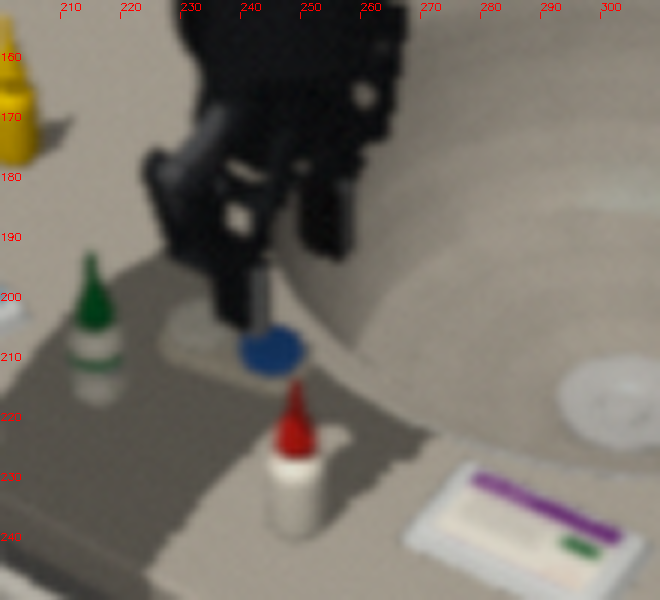

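```bash
python3 -m jog '0 0 0 3 25 0 0.55;0 0 0 0 30 -0.5 0.55;0 0 0 0 28 0 0.55;0 0 0 0 24 0 0.55;0 0 0 0 0 0 0.55'
python3 -c "
from h import *
go(.4805,-.064,.022,0)"
python3 -m jog '0 0 0 0 0 0 0.45;0 0 0 0 0 0 0.2;0 0 0 0 0 0 0.1;0 0 0 0 0 0 0.1;0 0 0 0 0 0 0.1' 25
python3 -c "
from h import *
go(.4805,-.064,.022,0)
g=imaging.grab_frame('scene')
crop(g,200,150,310,250,'g13',6)"
```

```text
clock: 9.28
tcp_pos: [0.4776, -0.0646, 0.0197]
orientation: [-1.571, 0.003, 0.007]
contact_force: [-0.5, -0.7, 0.4]
grip_width: 0.0469
t 9.28 tcp [ 0.4776 -0.0646  0.0197] F [-0.5 -0.7  0.4] grip 46.9
turn [-0.01  0.13 -0.36] | shift in tool now [ 2.9 -2.3  0.6] | in target tool [ 2.9 -2.3  0.6]
clock: 9.7
tcp_pos: [0.4812, -0.0657, 0.0242]
orientation: [-1.571, -0.002, -0.002]
contact_force: [-0.2, 0.5, 5.7]
grip_width: 0.0231
t 9.7 tcp [ 0.4812 -0.0657  0.0242] F [-0.2  0.5  5.7] grip 23.1
turn [-0.02  0.02  0.16] | shift in tool now [-0.7  2.2  1.7] | in target tool [-0.7  2.2  1.7]
(600, 660, 3)
```

View pics/g13.png

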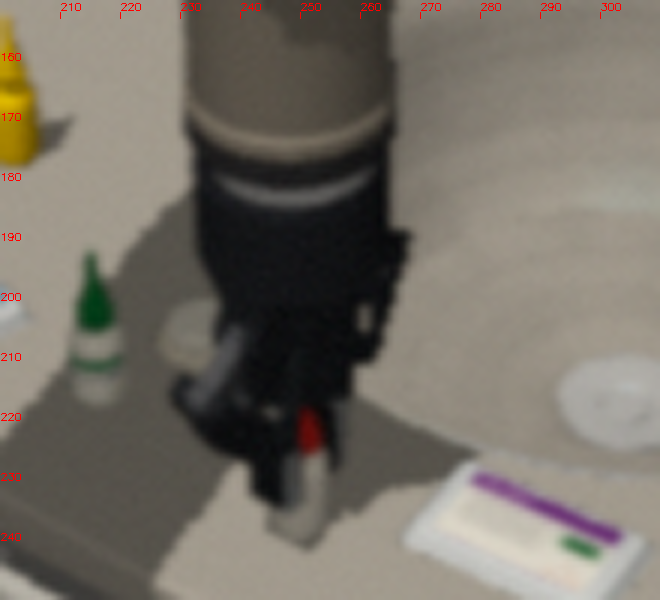

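```bash
python3 -m jog '0 0 0 0 -15 0 0.1;0 0 0 0 -30 0 0.1;0 0 0 0 -35 0 0.1;0 0 0 0 -35 0 0.1;0 0 0 0 -15 0 0.1'
python3 -m jog '0 0 0 3 0 35 0.1;0 0 0 3 0 40 0.1;0 0 0 3 0 40 0.1;0 0 0 3 0 40 0.1;0 0 0 3 0 40 0.1'
python3 -m jog '0 0 0 3 0 40 0.1;0 0 0 3 0 40 0.1;0 0 0 3 0 40 0.1;0 0 0 3 0 40 0.1;0 0 0 3 0 40 0.1'
python3 -c "
from h import *
go(.5145,.3535,.15,0)"
```

```text
clock: 10.17
tcp_pos: [0.4817, -0.0664, 0.1569]
orientation: [-1.57, -0.004, -0.005]
contact_force: [1.6, -0.1, -0.6]
grip_width: 0.0236
clock: 10.58
tcp_pos: [0.4947, 0.131, 0.1535]
orientation: [-1.57, -0.0, -0.001]
contact_force: [0.8, -0.5, -0.6]
grip_width: 0.0234
clock: 11.0
tcp_pos: [0.5095, 0.3312, 0.1533]
orientation: [-1.57, -0.0, 0.0]
contact_force: [0.7, 0.2, 0.5]
grip_width: 0.0236
t 11.0 tcp [0.5095 0.3312 0.1533] F [0.7 0.2 0.5] grip 23.6
turn [-0.02  0.02  0.01] | shift in tool now [ 5.   3.3 22.3] | in target tool [ 5.   3.3 22.3]
```

```bash
python3 -m jog '0 0 0 5 0 20.5 0.1;0 0 0 0 30 0 0.1;0 0 0 0 30 0 0.1;0 0 0 0 12 0 0.1;0 0 0 0 0 0 0.1'
python3 -c "
from h import *
go(.5145,.3535,.032,0)
g=imaging.grab_frame('scene')
crop(g,90,90,200,190,'g14',6)"
```

```text
clock: 11.42
tcp_pos: [0.5128, 0.3481, 0.0781]
orientation: [-1.575, 0.004, 0.004]
contact_force: [0.1, 0.1, -0.1]
grip_width: 0.0233
t 11.42 tcp [0.5128 0.3481 0.0781] F [ 0.1  0.1 -0.1] grip 23.3
turn [ 0.23  0.   -0.27] | shift in tool now [ 2.  46.   5.6] | in target tool [ 1.7 46.1  5.4]
(600, 660, 3)
```

View pics/g14.png

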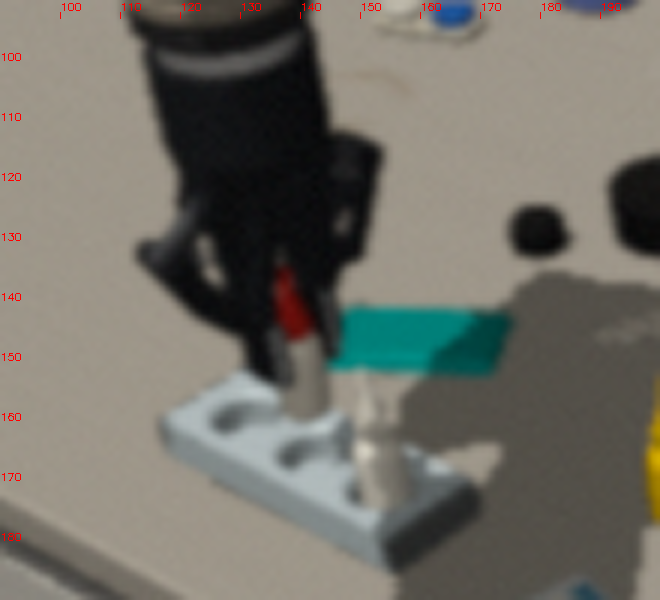

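```bash
python3 -m jog '0 0 0 1.5 0 4 0.1;0 0 0 0 10 0 0.1;0 0 0 0 0 0 0.1;0 0 0 0 0 0 0.1;0 0 0 0 0 0 0.1'
python3 -c "
from h import *
go(.5145,.3535,.032,0)"
```

```text
clock: 11.88
tcp_pos: [0.5167, 0.3537, 0.0714]
orientation: [-1.57, -0.0, -0.0]
contact_force: [-0.3, 0.1, 0.3]
grip_width: 0.0236
t 11.88 tcp [0.5167 0.3537 0.0714] F [-0.3  0.1  0.3] grip 23.6
turn [-0.03 -0.    0.03] | shift in tool now [-2.2 39.4 -0.3] | in target tool [-2.2 39.4 -0.2]
```

```bash
python3 -m jog '0 0 0 -2 12 0 0.1;0 0 0 0 10 0 0.1;0 0 0 0 8 0 0.1;0 0 0 0 5 0 0.1;0 0 0 0 0 0 0.1'
python3 -m jog '0 0 0 0 2 0 0.1;0 0 0 0 1 0 0.1;0 0 0 0 0 0 0.1;0 0 0 0 0 0 0.1;0 0 0 0 0 0 0.1'
python3 -c "
from h import *
go(.5145,.3535,.031,0)
g=imaging.grab_frame('scene')
crop(g,90,90,200,190,'g15',6)"
```

```text
clock: 12.3
tcp_pos: [0.5134, 0.353, 0.034]
orientation: [-1.573, 0.002, 0.002]
contact_force: [0.0, 0.5, -0.7]
grip_width: 0.0233
clock: 12.72
tcp_pos: [0.5147, 0.3538, 0.0332]
orientation: [-1.57, -0.001, -0.0]
contact_force: [-0.2, 0.6, -0.9]
grip_width: 0.0233
t 12.72 tcp [0.5147 0.3538 0.0332] F [-0.2  0.6 -0.9] grip 23.3
turn [-0.02  0.01  0.03] | shift in tool now [-0.2  2.2 -0.3] | in target tool [-0.2  2.2 -0.3]
(600, 660, 3)
```

View pics/g15.png

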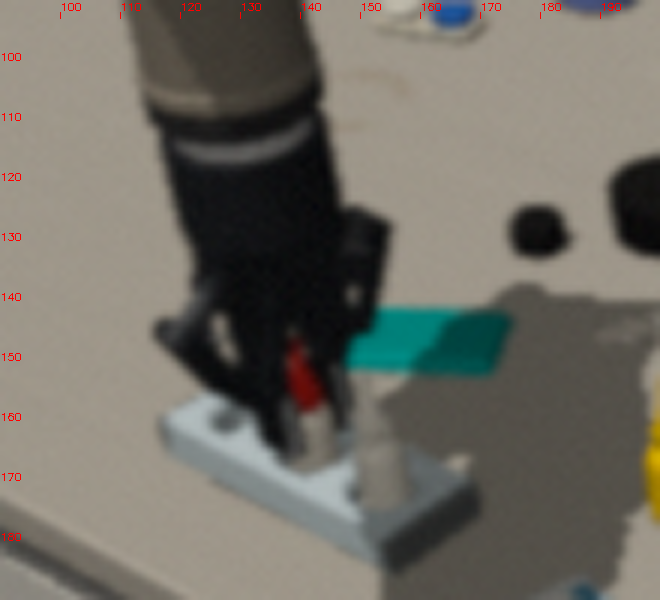

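Red is about 2 mm above its well floor. I'll lower it a little, release, and rise.

```bash
python3 -m jog '0 0 0 0 1.5 0 0.1;0 0 0 0 0 0 0.1;0 0 0 0 0 0 0.3;0 0 0 0 0 0 0.4;0 0 0 0 0 0 0.42'
python3 -m jog '0 0 0 0 0 0 0.42;0 0 0 0 -15 0 0.5;0 0 0 0 -30 0 0.55;0 0 0 0 -35 0 0.55;0 0 0 0 -35 0 0.55'
python3 -c "
from h import *
go(.495,.055,.145,0)
g=imaging.grab_frame('scene')
crop(g,90,90,200,190,'g16',6)"
```

```text
clock: 13.18
tcp_pos: [0.5144, 0.3537, 0.0314]
orientation: [-1.571, -0.0, 0.0]
contact_force: [-0.8, 0.0, -1.1]
grip_width: 0.0361
clock: 13.6
tcp_pos: [0.514, 0.3531, 0.1472]
orientation: [-1.572, 0.001, 0.001]
contact_force: [0.9, 1.6, -0.5]
grip_width: 0.0472
t 13.6 tcp [0.514  0.3531 0.1472] F [ 0.9  1.6 -0.5] grip 47.2
turn [ 0.07 -0.01 -0.07] | shift in tool now [ -18.9    2.6 -298.1] | in target tool [ -19.     2.2 -298.1]
(600, 660, 3)
```

View pics/g16.png

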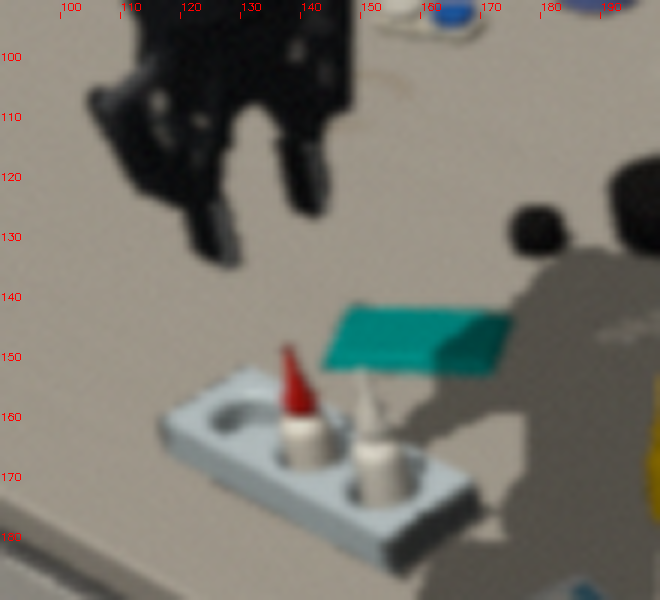

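```bash
python3 -m jog '0 0 0 -3 0 -37 0.55;0 0 0 -3 0 -37 0.55;0 0 0 -3 0 -37 0.55;0 0 0 -2 0 -37 0.55;0 0 0 -2 0 -37 0.55'
python3 -m jog '0 0 0 -2 0 -36 0.55;0 0 0 -2 0 -36 0.55;0 0 0 -2 0 -36 0.55;0 0 0 0 0 -5 0.55;0 0 0 0 0 0 0.55'
python3 -c "
from h import *
go(.495,.055,.022,0)
f=imaging.grab_frame('top')
for u,v in((242.5,205),(242.5,208),(245,214),(252,213)):print(atz(f,u,v,.017))"
```

```text
clock: 14.07
tcp_pos: [0.5011, 0.1671, 0.1465]
orientation: [-1.57, -0.001, 0.0]
contact_force: [0.3, -0.3, 0.1]
grip_width: 0.0468
clock: 14.48
tcp_pos: [0.4953, 0.0526, 0.1466]
orientation: [-1.571, 0.004, -0.005]
contact_force: [-0.1, 0.6, -0.1]
grip_width: 0.0469
t 14.48 tcp [0.4953 0.0526 0.1466] F [-0.1  0.6 -0.1] grip 46.9
turn [ 0.01 -0.32  0.02] | shift in tool now [ -0.3 124.6   2.4] | in target tool [ -0.3 124.6   2.4]
[0.5475 0.053  0.017 ]
[0.5388 0.053  0.017 ]
[0.5213 0.0459 0.017 ]
[0.524  0.0257 0.017 ]
```

The lens case corner (about x 0.52, y 0.046) lies under the rear finger's path. I'll turn the jaws 30° so the rear finger comes down clear of it.

```bash
python3 -m jog '0 -6 0 0 0 1 0.5;0 -6 0 0 10 1 0.5;0 -6 0 0 20 0 0.5;0 -6 0 0 20 0 0.5;0 -6 0 0 10 0 0.5'
python3 -m jog '0 0 0 0 0 0 0.5;0 0 0 0 0 0 0.5;0 0 0 0 0 0 0.5;0 0 0 0 0 0 0.5;0 0 0 0 0 0 0.5'
python3 -c "
from h import *
go(.495,.055,.022,30)
g=imaging.grab_frame('scene')
crop(g,170,150,280,230,'g17',7)"
```

```text
clock: 14.95
tcp_pos: [0.4945, 0.0601, 0.0844]
orientation: [-1.529, -0.416, 0.419]
contact_force: [-0.8, 0.6, -0.4]
grip_width: 0.0424
clock: 15.37
tcp_pos: [0.496, 0.0582, 0.0872]
orientation: [-1.532, -0.411, 0.409]
contact_force: [0.5, -0.2, 0.3]
grip_width: 0.0426
t 15.37 tcp [0.496  0.0582 0.0872] F [ 0.5 -0.2  0.3] grip 42.6
turn [ 0.02 -0.04  0.09] | shift in tool now [-2.6 65.2 -2.2] | in target tool [-2.5 65.2 -2.2]
(560, 770, 3)
```

View pics/g17.png

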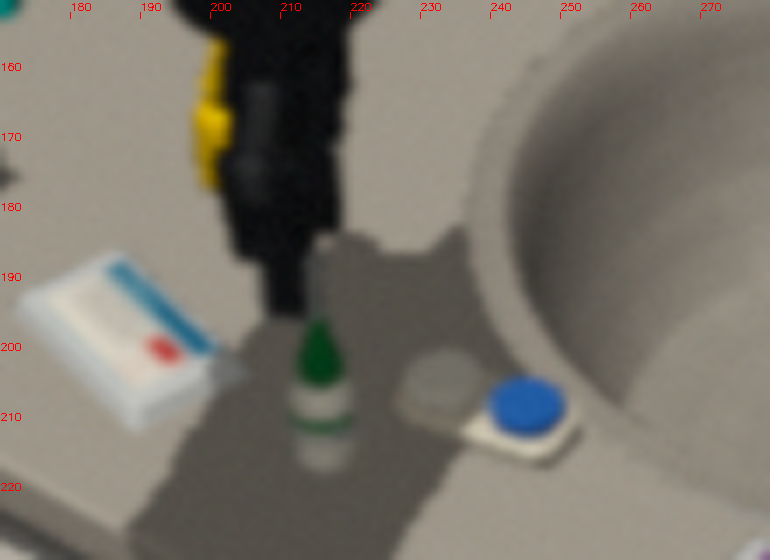

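```bash
python3 -m jog '0 0 0 -2.5 0 -2.2 0.5;0 0 0 0 20 0 0.5;0 0 0 0 25 0 0.5;0 0 0 0 20 0 0.5;0 0 0 0 0 0 0.5'
python3 -c "
from h import *
go(.495,.055,.021,30)"
python3 -m jog '0 0 0 0 0 0 0.45;0 0 0 0 0 0 0.2;0 0 0 0 0 0 0.1;0 0 0 0 0 0 0.1;0 0 0 0 0 0 0.1'
python3 -c "
from h import *
go(.495,.055,.021,30)
g=imaging.grab_frame('scene')
crop(g,170,150,280,230,'g18',7)"
```

```text
clock: 15.83
tcp_pos: [0.492, 0.0539, 0.0188]
orientation: [-1.532, -0.406, 0.414]
contact_force: [-0.3, 0.5, -0.0]
grip_width: 0.0426
t 15.83 tcp [0.492  0.0539 0.0188] F [-0.3  0.5 -0. ] grip 42.6
turn [-0.08 -0.01 -0.29] | shift in tool now [ 3.1 -2.2 -0.6] | in target tool [ 3.1 -2.2 -0.6]
clock: 16.25
tcp_pos: [0.4953, 0.0546, 0.0225]
orientation: [-1.532, -0.412, 0.409]
contact_force: [-0.4, -0.4, 6.2]
grip_width: 0.0229
t 16.25 tcp [0.4953 0.0546 0.0225] F [-0.4 -0.4  6.2] grip 22.9
turn [0.04 0.   0.13] | shift in tool now [-0.1  1.5  0.5] | in target tool [-0.1  1.5  0.5]
(560, 770, 3)
```

View pics/g18.png

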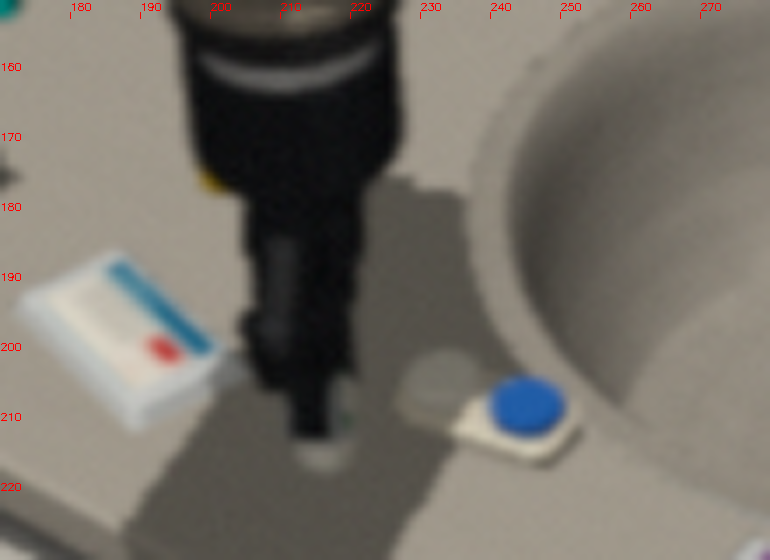

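```bash
python3 -m jog '0 0 0 0 -20 0 0.1;0 0 0 0 -35 0 0.1;0 6 0 0 -35 0 0.1;0 6 0 0 -35 0 0.1;0 6 0 0 -5 0 0.1'
python3 -m jog '0 6 0 0 0 0 0.1;0 6 0 0 0 0 0.1;0 0 0 2 0 37 0.1;0 0 0 2 0 40 0.1;0 0 0 2 0 40 0.1'
python3 -m jog '0 0 0 2 0 40 0.1;0 0 0 2 0 40 0.1;0 0 0 2 0 40 0.1;0 0 0 2 0 40 0.1;0 0 0 2 0 40 0.1'
python3 -c "
from h import *
go(.5145,.4045,.15,0)"
```

```text
clock: 16.72
tcp_pos: [0.4974, 0.0548, 0.1568]
orientation: [-1.562, -0.166, 0.153]
contact_force: [1.4, -0.1, 0.1]
grip_width: 0.0226
clock: 17.13
tcp_pos: [0.5002, 0.1724, 0.152]
orientation: [-1.57, 0.001, -0.002]
contact_force: [-0.2, 0.6, -0.4]
grip_width: 0.0226
clock: 17.55
tcp_pos: [0.5097, 0.3736, 0.1517]
orientation: [-1.57, -0.0, 0.0]
contact_force: [0.8, -0.5, -0.8]
grip_width: 0.0228
t 17.55 tcp [0.5097 0.3736 0.1517] F [ 0.8 -0.5 -0.8] grip 22.8
turn [-0.02  0.02 -0.01] | shift in tool now [ 4.8  1.7 30.9] | in target tool [ 4.8  1.7 30.9]
```

```bash
python3 -m jog '0 0 0 4 0 30 0.1;0 0 0 0 25 0 0.1;0 0 0 0 30 0 0.1;0 0 0 0 0 0 0.1;0 0 0 0 0 0 0.1'
python3 -m jog '0 0 0 0 0 0 0.1;0 0 0 0 0 0 0.1;0 0 0 0 0 0 0.1;0 0 0 0 0 0 0.1;0 0 0 0 0 0 0.1'
python3 -c "
from h import *
go(.5145,.4045,.032,0)
g=imaging.grab_frame('scene')
crop(g,80,80,200,190,'g19',5)"
```

```text
clock: 17.97
tcp_pos: [0.5131, 0.4004, 0.0953]
orientation: [-1.574, 0.002, 0.002]
contact_force: [0.6, -0.5, 0.1]
grip_width: 0.0231
clock: 18.38
tcp_pos: [0.5147, 0.4017, 0.0974]
orientation: [-1.57, -0.001, -0.001]
contact_force: [-1.1, 0.5, -1.0]
grip_width: 0.0226
t 18.38 tcp [0.5147 0.4017 0.0974] F [-1.1  0.5 -1. ] grip 22.6
turn [-0.07 -0.01  0.05] | shift in tool now [-0.2 65.4  2.7] | in target tool [-0.2 65.4  2.8]
(550, 600, 3)
```

View pics/g19.png

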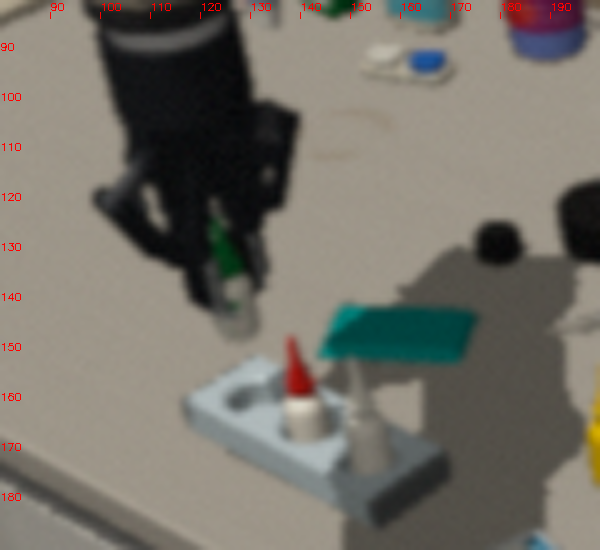

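```bash
python3 -m jog '0 0 0 0 18 2.5 0.1;0 0 0 0 18 0 0.1;0 0 0 0 15 0 0.1;0 0 0 0 10 0 0.1;0 0 0 0 0 0 0.1'
python3 -m jog '0 0 0 0 2 0 0.1;0 0 0 0 1 0 0.1;0 0 0 0 0 0 0.1;0 0 0 0 0 0 0.1;0 0 0 0 0 0 0.1'
python3 -c "
from h import *
go(.5145,.4045,.030,0)
g=imaging.grab_frame('scene')
crop(g,80,80,200,190,'g20',5)"
```

```text
clock: 18.85
tcp_pos: [0.5131, 0.403, 0.033]
orientation: [-1.573, 0.002, 0.002]
contact_force: [0.5, 0.8, 0.3]
grip_width: 0.023
clock: 19.27
tcp_pos: [0.5146, 0.4043, 0.0331]
orientation: [-1.57, -0.001, -0.0]
contact_force: [-0.4, 0.3, 0.0]
grip_width: 0.0228
t 19.27 tcp [0.5146 0.4043 0.0331] F [-0.4  0.3  0. ] grip 22.8
turn [-0.04  0.01  0.04] | shift in tool now [-0.1  3.1  0.2] | in target tool [-0.1  3.1  0.2]
(550, 600, 3)
```

View pics/g20.png

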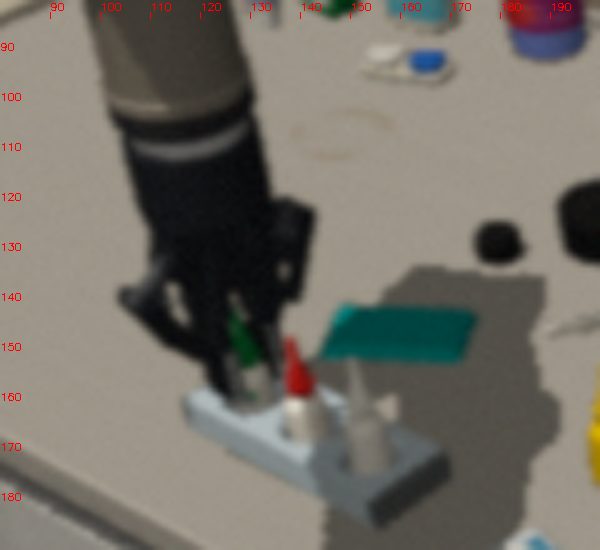

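```bash
python3 -m jog '0 0 0 0 2.5 0 0.1;0 0 0 0 0 0 0.1;0 0 0 0 0 0 0.3;0 0 0 0 0 0 0.4;0 0 0 0 0 0 0.42'
python3 -m jog '0 0 0 0 0 0 0.42;0 0 0 0 -15 0 0.5;0 0 0 0 -30 0 0.6;0 0 0 0 -35 0 0.7;0 0 0 0 -35 0 0.8'
python3 -c "
from h import *
go(.5003,.162,.1,-15.2)
g=imaging.grab_frame('scene')
crop(g,80,80,200,190,'g21',5)"
```

```text
clock: 19.73
tcp_pos: [0.5143, 0.4041, 0.0299]
orientation: [-1.571, -0.0, 0.0]
contact_force: [-0.1, 0.4, 0.1]
grip_width: 0.0357
clock: 20.15
tcp_pos: [0.5141, 0.4035, 0.1469]
orientation: [-1.572, 0.001, 0.0]
contact_force: [1.0, 0.7, 1.1]
grip_width: 0.0678
t 20.15 tcp [0.5141 0.4035 0.1469] F [1.  0.7 1.1] grip 67.8
turn [ 0.05 15.18 -0.02] | shift in tool now [ -13.7   47.  -241.5] | in target tool [  50.    46.9 -236.7]
(550, 600, 3)
```

View pics/g21.png

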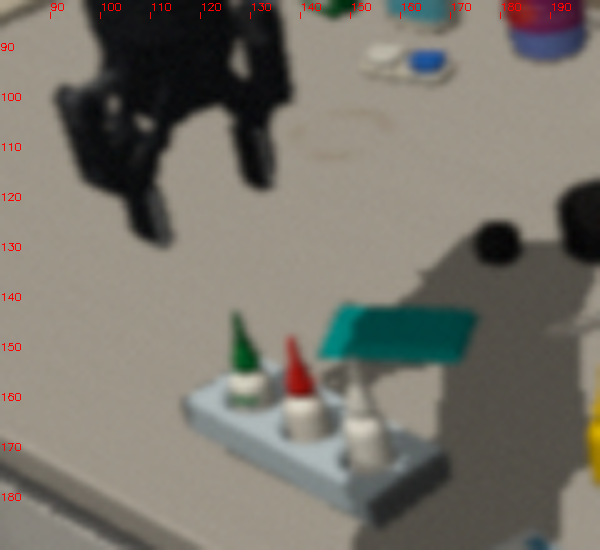

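All three bottles stand upright in their wells, in the right order: white nearest the tray, red in the middle, green at the far end. Now the gauze.

```bash
python3 -m jog '0 0 0 -2 0 -36 0.8;0 0 0 -2 0 -40 0.8;0 0 0 -3 0 -40 0.8;0 0 0 -3 0 -40 0.8;0 0 0 -3 0 -40 0.8'
python3 -m jog '0 5 0 0 0 -35 0.8;0 5 0 0 0 -11 0.8;0 5.2 0 0 15 0 0.8;0 0 0 0 15 0 0.8;0 0 0 0 15 0 0.8'
python3 -m jog '0 0 0 0 0 0 0.8;0 0 0 0 0 0 0.8;0 0 0 0 0 0 0.8;0 0 0 0 0 0 0.8;0 0 0 0 0 0 0.8'
python3 -c "
from h import *
go(.5003,.162,.02,-15.2)
g=imaging.grab_frame('scene');f=imaging.grab_frame('top')
overlay(g,[],150,130,250,220,'g22',7,[(.5003,.1618,-15.2,.055,.095,.003)])
overlay(f,[],170,170,270,245,'g23',7,[(.5003,.1618,-15.2,.055,.095,.003)])"
```

```text
clock: 20.62
tcp_pos: [0.5012, 0.2063, 0.1459]
orientation: [-1.57, -0.001, -0.001]
contact_force: [-0.0, -1.0, -0.0]
grip_width: 0.0685
clock: 21.03
tcp_pos: [0.501, 0.1619, 0.1007]
orientation: [-1.559, 0.208, -0.211]
contact_force: [0.6, -0.2, -0.4]
grip_width: 0.0682
clock: 21.45
tcp_pos: [0.501, 0.1624, 0.1009]
orientation: [-1.56, 0.207, -0.209]
contact_force: [-0.5, -0.3, 0.4]
grip_width: 0.0683
t 21.45 tcp [0.501  0.1624 0.1009] F [-0.5 -0.3  0.4] grip 68.3
turn [-0.08  0.01  0.07] | shift in tool now [-0.6 80.9 -0.6] | in target tool [-0.6 80.9 -0.5]
```

View pics/g22.png

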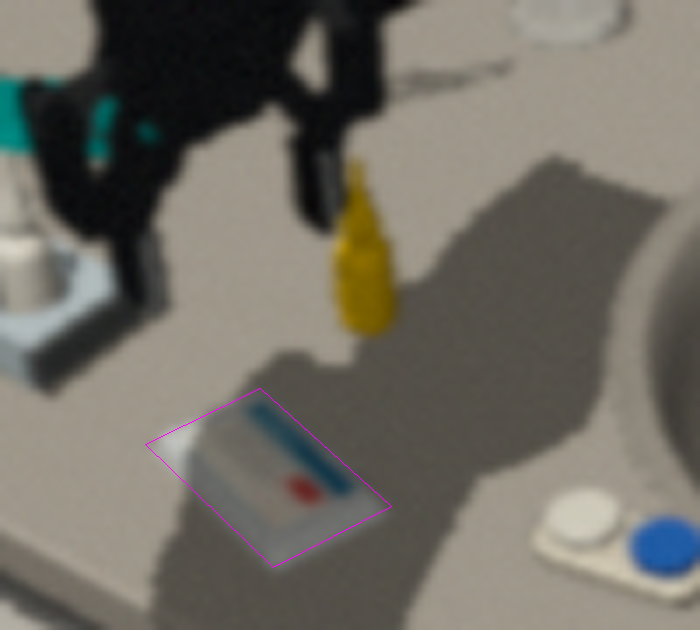

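View pics/g23.png

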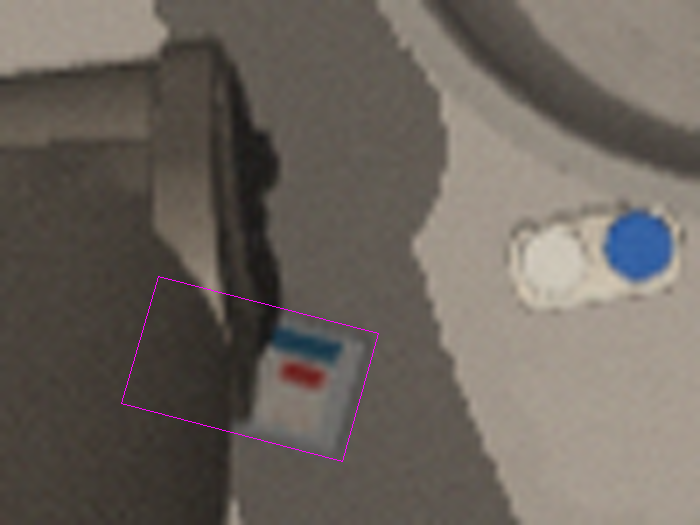

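```bash
python3 -m jog '0 0 0 0 20 0 0.8;0 0 0 0 25 0 0.8;0 0 0 -1 20 0 0.8;0 0 0 0 0 0 0.8;0 0 0 0 0 0 0.8'
python3 -c "
from h import *
go(.5003,.162,.0,-15.2)
g=imaging.grab_frame('scene');f=imaging.grab_frame('top')
print(atz(f,192,187,.07))
crop(g,150,130,250,220,'g24',7)"
```

```text
clock: 21.97
tcp_pos: [0.4989, 0.162, 0.0347]
orientation: [-1.562, 0.209, -0.207]
contact_force: [0.2, -1.1, 0.2]
grip_width: 0.0684
t 21.97 tcp [0.4989 0.162  0.0347] F [ 0.2 -1.1  0.2] grip 68.4
turn [ 0.08 -0.   -0.08] | shift in tool now [ 1.4 34.6  0.4] | in target tool [ 1.3 34.7  0.4]
[0.5921 0.1926 0.07  ]
(630, 700, 3)
```

View pics/g24.png

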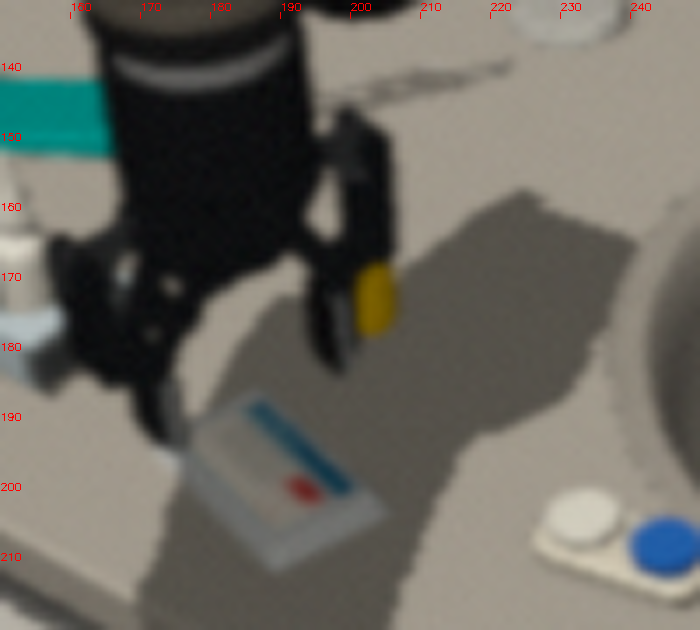

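```bash
python3 -m jog '0 0 0 0 15 0 0.8;0 0 0 0 12 0 0.8;0 0 0 0 3 0 0.8;0 0 0 0 0 0 0.8;0 0 0 0 0 0 0.8'
python3 -c "
from h import *
go(.5003,.162,.0,-15.2)
g=imaging.grab_frame('scene')
crop(g,150,150,230,220,'g25',8)"
```

```text
clock: 22.48
tcp_pos: [0.4996, 0.1623, 0.0052]
orientation: [-1.561, 0.208, -0.208]
contact_force: [-0.7, 0.2, -0.1]
grip_width: 0.0685
t 22.48 tcp [0.4996 0.1623 0.0052] F [-0.7  0.2 -0.1] grip 68.5
turn [-0. -0.  0.] | shift in tool now [ 0.8  5.2 -0.1] | in target tool [ 0.8  5.2 -0.1]
(560, 640, 3)
```

View pics/g25.png

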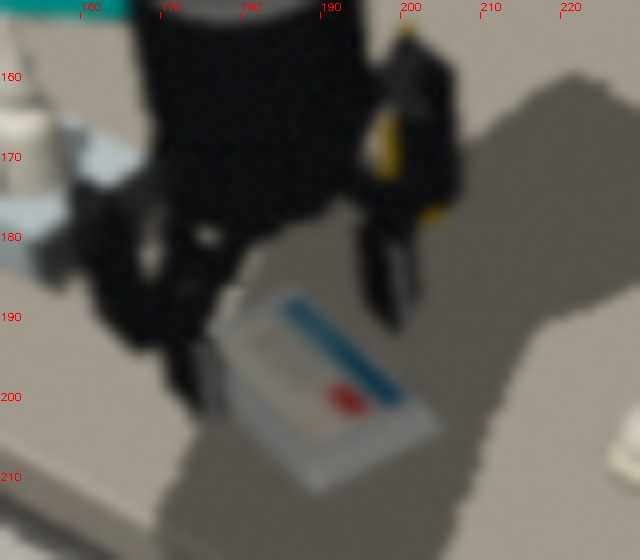

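```bash
python3 -m jog '0 0 0 0.5 3 0 0.8;0 0 0 0 0 0 0.8;0 0 0 0 2 0 0.8;0 0 0 0 0 0 0.8;0 0 0 0 0 0 0.8'
python3 -m jog '0 0 0 0 1.5 0 0.8;0 0 0 0 0 0 0.8;0 0 0 0 0 0 0.8;0 0 0 0 0 0 0.8;0 0 0 0 0 0 0.8'
```

```text
clock: 22.95
tcp_pos: [0.4998, 0.1622, -0.0002]
orientation: [-1.561, 0.208, -0.208]
contact_force: [-0.1, 0.0, -0.1]
grip_width: 0.0683
clock: 23.37
tcp_pos: [0.4999, 0.1622, -0.0016]
orientation: [-1.561, 0.208, -0.208]
contact_force: [0.7, 0.7, -0.4]
grip_width: 0.0684
```

```bash
python3 -m jog '0 0 0 0 1.5 0 0.8;0 0 0 0 0 0 0.8;0 0 0 0 0 0 0.8;0 0 0 0 0 0 0.8;0 0 0 0 0 0 0.8'
python3 -m jog '0 0 0 0 1.5 0 0.8;0 0 0 0 0 0 0.8;0 0 0 0 0 0 0.8;0 0 0 0 0 0 0.8;0 0 0 0 0 0 0.8'
python3 -m jog '0 0 0 0 1.5 0 0.8;0 0 0 0 0 0 0.8;0 0 0 0 0 0 0.8;0 0 0 0 0 0 0.8;0 0 0 0 0 0 0.8'
```

```text
clock: 23.78
tcp_pos: [0.4999, 0.1622, -0.0031]
orientation: [-1.561, 0.208, -0.208]
contact_force: [-0.7, 0.3, 0.8]
grip_width: 0.0685
clock: 24.2
tcp_pos: [0.4998, 0.1622, -0.0046]
orientation: [-1.561, 0.208, -0.208]
contact_force: [0.7, 0.3, -0.5]
grip_width: 0.0686
clock: 24.62
tcp_pos: [0.4999, 0.1622, -0.0061]
orientation: [-1.561, 0.208, -0.208]
contact_force: [0.3, 0.1, -0.7]
grip_width: 0.0683
```

```bash
python3 -m jog '0 0 0 0 1 0 0.8;0 0 0 0 0 0 0.8;0 0 0 0 0 0 0.8;0 0 0 0 1 0 0.8;0 0 0 0 0 0 0.8'
python3 -m jog '0 0 0 0 0 0 0.8;0 0 0 0 1 0 0.8;0 0 0 0 0 0 0.8;0 0 0 0 0 0 0.8;0 0 0 0 0 0 0.8'
```

```text
clock: 25.03
tcp_pos: [0.5, 0.1622, -0.0072]
orientation: [-1.56, 0.208, -0.208]
contact_force: [-2.7, -0.2, 15.0]
grip_width: 0.0684
clock: 25.45
tcp_pos: [0.5, 0.1622, -0.0073]
orientation: [-1.559, 0.209, -0.208]
contact_force: [-6.7, -2.1, 26.2]
grip_width: 0.0682
```

Contact at TCP z = -7 mm with 68 mm opening, so the tips are about 7 mm above the TCP there. By the same swing curve, about 4 mm at 55 mm. I'll raise about 5.5 mm and close.

```bash
python3 -m jog '0 0 0 0.5 -5.5 0 0.8;0 0 0 0 0 0 0.75;0 0 0 0 0 0 0.7;0 0 0 0 0 0 0.6;0 0 0 0 0 0 0.55' 30
python3 -m jog '0 0 0 0 0 0 0.5;0 0 0 0 0 0 0.5;0 0 0 0 0 0 0.5;0 0 0 0 0 0 0.5;0 0 0 0 0 0 0.5'
python3 -c "
from h import *
g=imaging.grab_frame('scene')
crop(g,150,150,230,220,'g26',8)"
```

```text
clock: 25.87
tcp_pos: [0.5005, 0.1621, -0.0034]
orientation: [-1.56, 0.208, -0.208]
contact_force: [-1.4, -0.5, 9.4]
grip_width: 0.0531
clock: 26.28
tcp_pos: [0.5006, 0.1621, -0.0034]
orientation: [-1.56, 0.208, -0.208]
contact_force: [-1.6, -0.3, 9.4]
grip_width: 0.053
(560, 640, 3)
```

View pics/g26.png

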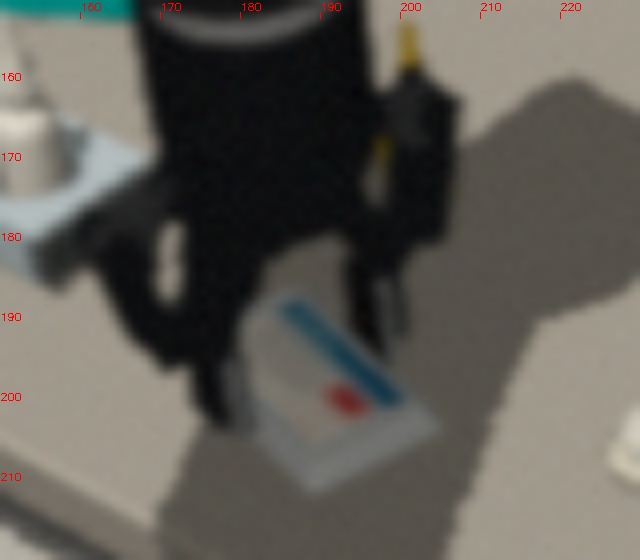

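```bash
python3 -m jog '0 0 0 0 -5 0 0.5;0 0 0 0 -15 0 0.5;0 0 0 0 -25 0 0.5;0 0 0 0 -30 0 0.5;0 0 0 0 -25 0 0.5'
python3 -c "
from h import *
go(.522,-.361,.1,6.2)
g=imaging.grab_frame('scene')
crop(g,150,120,250,210,'g27',7)
overlay(g,[],310,230,430,320,'g28',6,[(.522,-.361,6.2,.146,.17,.017),(.522,-.361,6.2,.140,.164,.003)])"
```

```text
clock: 26.75
tcp_pos: [0.5001, 0.1617, 0.0974]
orientation: [-1.562, 0.209, -0.208]
contact_force: [0.5, 0.3, 0.4]
grip_width: 0.0531
t 26.75 tcp [0.5001 0.1617 0.0974] F [0.5 0.3 0.4] grip 53.1
turn [  0.05 -21.41  -0.04] | shift in tool now [ 158.3   -2.2 -498.7] | in target tool [ -34.7   -2.6 -522. ]
(630, 700, 3)
```

View pics/g27.png

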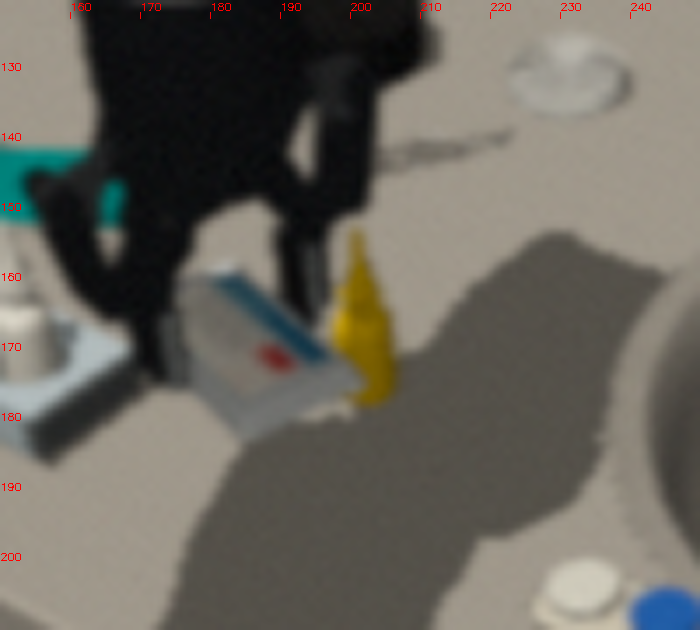

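View pics/g28.png

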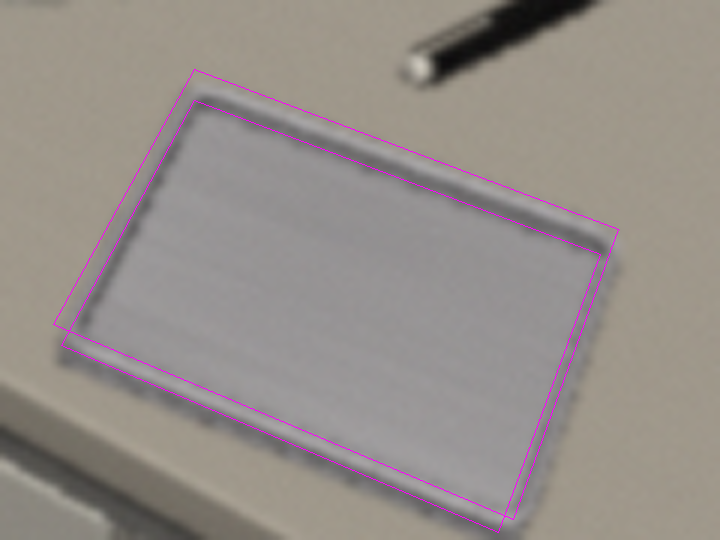

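Gauze held flat at 53 mm. Tray refined by averaging both views to about (0.521, -0.363), 6.2°.

```bash
python3 -m jog '0 -5.4 0 9 0 -36 0.5;0 -5.4 0 5 0 -36 0.5;0 -5.4 0 2 0 -36 0.5;0 -5.2 0 -2 0 -36 0.5;0 0 0 -3 0 -40 0.5'
python3 -m jog '0 0 0 -3 0 -40 0.5;0 0 0 -3 0 -40 0.5;0 0 0 -3 0 -40 0.5;0 0 0 -3 0 -40 0.5;0 0 0 -3 0 -40 0.5'
python3 -m jog '0 0 0 -3 0 -38 0.5;0 0 0 -3 0 -38 0.5;0 0 0 -3 0 -38 0.5;0 0 0 0 0 0 0.5;0 0 0 0 0 0 0.5'
python3 -c "
from h import *
go(.521,-.363,.08,6.2)"
```

```text
clock: 27.22
tcp_pos: [0.4967, -0.0243, 0.0961]
orientation: [-1.568, -0.089, 0.091]
contact_force: [0.8, -0.1, -0.6]
grip_width: 0.0527
clock: 27.63
tcp_pos: [0.5038, -0.2258, 0.096]
orientation: [-1.569, -0.085, 0.086]
contact_force: [0.6, 0.9, -0.2]
grip_width: 0.0529
clock: 28.05
tcp_pos: [0.5063, -0.3413, 0.0959]
orientation: [-1.571, -0.08, 0.082]
contact_force: [1.1, 0.1, -0.1]
grip_width: 0.0526
t 28.05 tcp [ 0.5063 -0.3413  0.0959] F [ 1.1  0.1 -0.1] grip 52.6
turn [ 0.07 -0.28 -0.06] | shift in tool now [ 12.4  15.9 -23.1] | in target tool [ 12.3  15.9 -23.1]
```

```bash
python3 -m jog '0 -0.3 0 12.4 0 -23 0.5;0 0 0 0 20 0 0.5;0 0 0 0 20 0 0.5;0 0 0 0 10 0 0.5;0 0 0 0 0 0 0.5'
python3 -m jog '0 0 0 0 0 0 0.5;0 0 0 0 0 0 0.5;0 0 0 0 0 0 0.5;0 0 0 0 0 0 0.5;0 0 0 0 0 0 0.5'
python3 -c "
from h import *
go(.521,-.363,.003,6.2)
g=imaging.grab_frame('scene');f=imaging.grab_frame('top')
crop(g,310,220,430,320,'g29',6)
crop(f,330,170,430,250,'g30',7)"
```

```text
clock: 28.47
tcp_pos: [0.5212, -0.3568, 0.0435]
orientation: [-1.565, -0.087, 0.094]
contact_force: [-0.4, 0.5, -0.1]
grip_width: 0.0525
clock: 28.88
tcp_pos: [0.523, -0.36, 0.0472]
orientation: [-1.57, -0.09, 0.088]
contact_force: [-0.4, -0.2, -0.8]
grip_width: 0.053
t 28.88 tcp [ 0.523  -0.36    0.0472] F [-0.4 -0.2 -0.8] grip 53.0
turn [0.04 0.31 0.06] | shift in tool now [-2.3 44.2 -2.7] | in target tool [-2.3 44.2 -2.8]
(600, 720, 3)
(560, 700, 3)
```

View pics/g29.png

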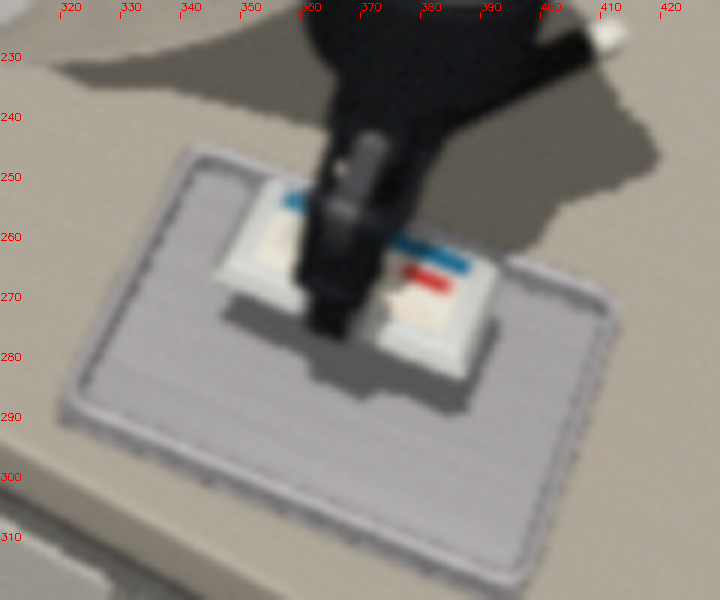

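View pics/g30.png

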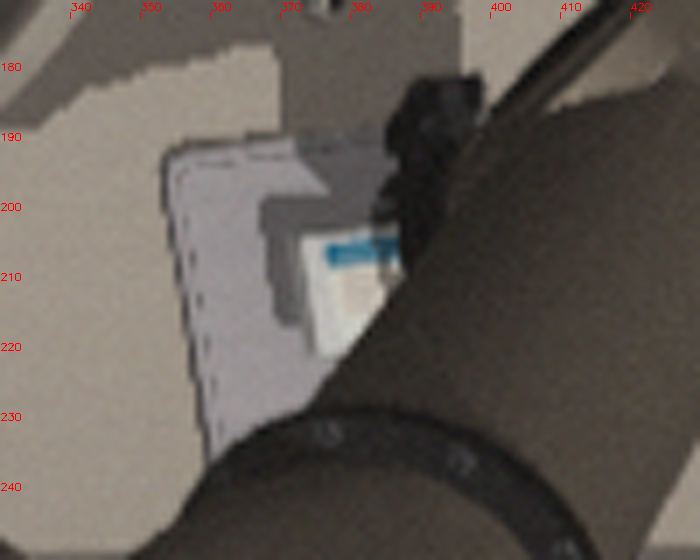

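```bash
python3 -m jog '0 0.3 0 -2 10 -2.7 0.5;0 0 0 0 12 0 0.5;0 0 0 0 12 0 0.5;0 0 0 0 6 0 0.5;0 0 0 0 0 0 0.5'
python3 -m jog '0 0 0 0 1 0 0.5;0 0 0 0 0 0 0.5;0 0 0 0 0 0 0.5;0 0 0 0 0 0 0.5;0 0 0 0 0 0 0.5'
python3 -c "
from h import *
go(.521,-.363,.0,6.2)"
```

```text
clock: 29.4
tcp_pos: [0.5193, -0.3617, 0.0037]
orientation: [-1.567, -0.082, 0.088]
contact_force: [-0.6, 0.9, -0.8]
grip_width: 0.0531
clock: 29.82
tcp_pos: [0.5212, -0.3629, 0.0058]
orientation: [-1.569, -0.086, 0.085]
contact_force: [0.2, -0.6, -0.4]
grip_width: 0.053
t 29.82 tcp [ 0.5212 -0.3629  0.0058] F [ 0.2 -0.6 -0.4] grip 53.0
turn [0.02 0.01 0.04] | shift in tool now [-0.2  5.8 -0.1] | in target tool [-0.2  5.8 -0.1]
```

```bash
python3 -m jog '0 0 0 0 3 0 0.5;0 0 0 0 0 0 0.5;0 0 0 0 2 0 0.5;0 0 0 0 0 0 0.5;0 0 0 0 0 0 0.5'
python3 -m jog '0 0 0 0 1 0 0.5;0 0 0 0 0 0 0.5;0 0 0 0 0 0 0.5;0 0 0 0 0 0 0.5;0 0 0 0 0 0 0.5'
```

```text
clock: 30.23
tcp_pos: [0.5207, -0.3626, 0.0002]
orientation: [-1.569, -0.085, 0.085]
contact_force: [0.4, 0.1, -0.5]
grip_width: 0.0524
clock: 30.65
tcp_pos: [0.5209, -0.3628, -0.0003]
orientation: [-1.569, -0.085, 0.085]
contact_force: [-1.9, 0.7, 5.3]
grip_width: 0.0525
```

Contact with the tray floor at 5 N. I'll raise slightly and release.

```bash
python3 -m jog '0 0 0 0 -0.5 0 0.6;0 0 0 0 0 0 0.7;0 0 0 0 0 0 0.8;0 0 0 0 0 0 0.8;0 0 0 0 0 0 0.8'
python3 -m jog '0 0 0 0 -10 0 0.8;0 0 0 0 -25 0 0.8;0 0 0 0 -35 0 0.8;0 0 0 0 0 40 0.8;0 0 0 0 0 40 0.8'
python3 -m jog '0 1 0 0 0 40 0.8;0 1 0 0 0 40 0.8;0 1 0 0 0 40 0.8;0 1 0 0 0 10 0.8;0 0 0 0 0 0 0.8'
python3 -c "
from h import *
go(.5261,-.15,.06,2)
g=imaging.grab_frame('scene');f=imaging.grab_frame('top')
crop(g,260,210,430,320,'g31',4.7)
crop(f,280,170,430,250,'g32',5.3)"
```

```text
clock: 31.07
tcp_pos: [0.5208, -0.3627, -0.0003]
orientation: [-1.569, -0.085, 0.085]
contact_force: [0.6, 0.5, 0.2]
grip_width: 0.0685
clock: 31.48
tcp_pos: [0.5134, -0.2862, 0.0731]
orientation: [-1.573, -0.085, 0.077]
contact_force: [1.3, 1.7, -0.4]
grip_width: 0.0685
clock: 31.9
tcp_pos: [0.501, -0.1492, 0.0703]
orientation: [-1.568, -0.035, 0.035]
contact_force: [-1.7, -0.1, -0.0]
grip_width: 0.0683
t 31.9 tcp [ 0.501  -0.1492  0.0703] F [-1.7 -0.1 -0. ] grip 68.3
turn [-0.14  0.53 -0.  ] | shift in tool now [25.  10.3 -2. ] | in target tool [25.  10.3 -1.7]
(517, 799, 3)
(424, 795, 3)
```

View pics/g31.png

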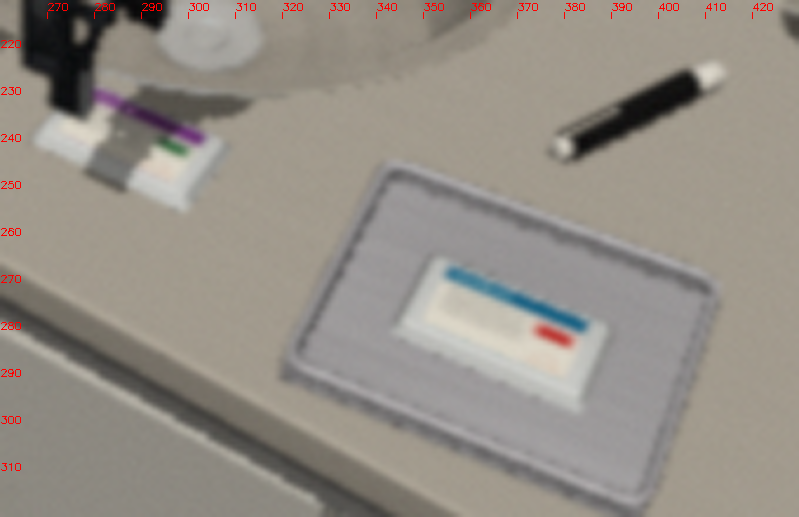

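View pics/g32.png

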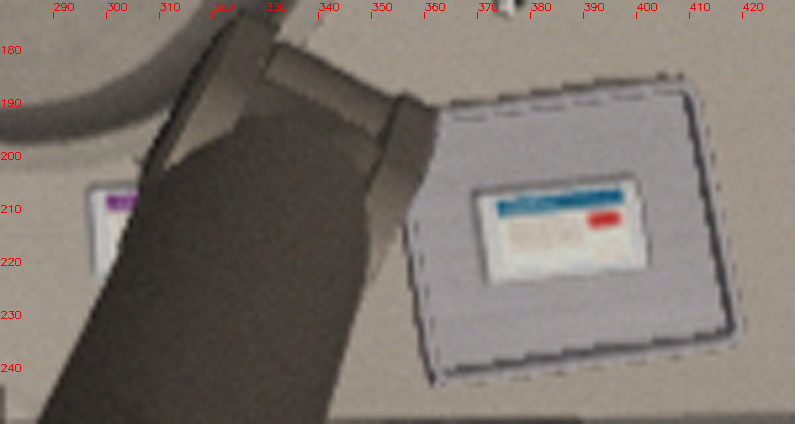

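The gauze lies flat near the middle of the tray at about (385,214) in the top view. I'll measure its placed pose and compare it with the tray.

```bash
python3 -c "
from h import *
f=imaging.grab_frame('top');g=imaging.grab_frame('scene')
def quad(f,c,z):
    p=np.array([atz(f,u-.5,v-.5,z)[:2] for u,v in c])
    print(p.mean(0),[round(float(np.linalg.norm(p[i]-p[(i+1)%4]))*1000,1) for i in range(4)],[round(float(np.degrees(np.arctan2(*(p[(i+1)%4]-p[i])[::-1]))),1) for i in range(4)])
quad(f,[(280+x/5.3,170+y/5.3) for x,y in((472,190),(633,178),(648,268),(490,285))],.007)
quad(f,[(280+x/5.3,170+y/5.3) for x,y in((472+0,189),(633,178),(648,268),(490,285))],.007)
quad(g,[(260+x/4.7,210+y/4.7) for x,y in((437,255),(608,325),(580,412),(397,330))],.006)
quad(g,[(260+x/4.7,210+y/4.7) for x,y in((390,162),(718,283),(645,505),(285,365))],.017)
overlay(f,[],345,175,430,250,'g33',7,[(.521,-.363,6.2,.146,.17,.017),(.521,-.3635,6.2,.055,.095,.008)])
"
```

```text
[ 0.5217 -0.3616] [89.2, 50.1, 87.4, 53.0] [-86.3, -174.1, 95.6, 7.8]
[ 0.5218 -0.3617] [89.1, 50.1, 87.4, 53.5] [-86.6, -174.1, 95.6, 7.7]
[ 0.5212 -0.3645] [86.5, 55.9, 90.5, 53.8] [-84.9, -170.8, 93.9, 5.1]
[ 0.5169 -0.3655] [166.3, 140.0, 166.8, 145.1] [-83.1, -172.6, 98.6, 7.2]
```

View pics/g33.png

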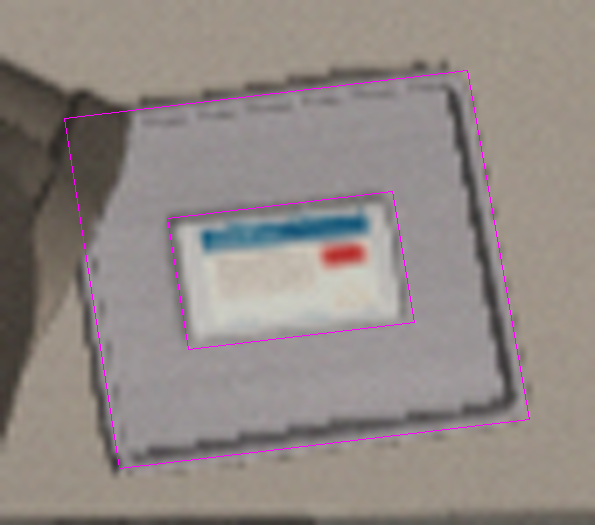

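Gauze pose: about (0.521, -0.363), angle within about 1.5° of the tray, and roughly 2 mm from the tray centre (up to about 4 mm in the scene view). Now the pad.

```bash
python3 -m jog '0 0.5 0 25 0 -1.7 0.8;0 0 0 0 20 0 0.8;0 0 0 0 20 0 0.8;0 0 0 0 0 0 0.8;0 0 0 0 0 0 0.8'
python3 -m jog '0 0 0 0 0 0 0.8;0 0 0 0 0 0 0.8;0 0 0 0 0 0 0.8;0 0 0 0 0 0 0.8;0 0 0 0 0 0 0.8'
python3 -c "
from h import *
go(.5261,-.1495,.0,2)
g=imaging.grab_frame('scene')
crop(g,240,180,340,270,'g34',7)"
```

```text
clock: 32.52
tcp_pos: [0.5247, -0.1561, 0.0294]
orientation: [-1.571, -0.02, 0.023]
contact_force: [0.0, 0.1, 0.2]
grip_width: 0.0685
clock: 32.93
tcp_pos: [0.5261, -0.1545, 0.0305]
orientation: [-1.571, -0.024, 0.023]
contact_force: [0.7, 0.1, -0.1]
grip_width: 0.0681
t 32.93 tcp [ 0.5261 -0.1545  0.0305] F [ 0.7  0.1 -0.1] grip 68.1
turn [ 0.   -0.29  0.05] | shift in tool now [ 0.1 30.5  5. ] | in target tool [ 0.2 30.5  5. ]
(630, 700, 3)
```

View pics/g34.png

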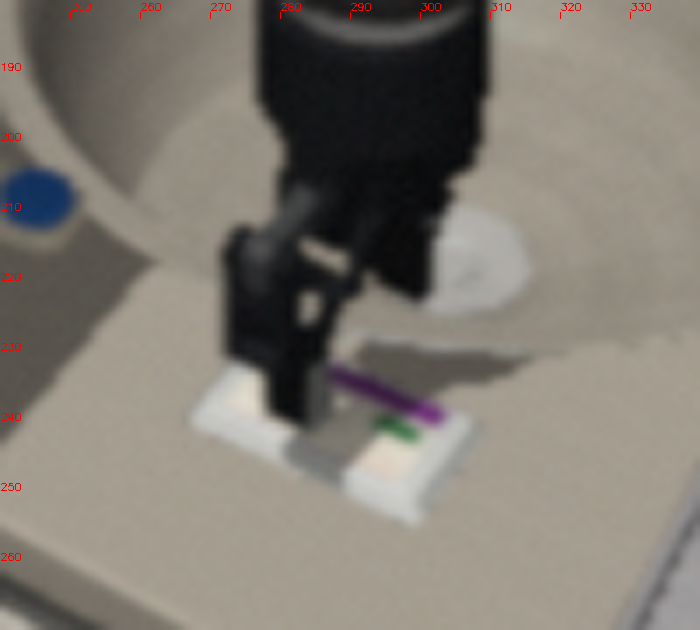

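```bash
python3 -m jog '0 -0.3 0 -0.5 0 4.5 0.8;0 0 0 0 12 0 0.8;0 0 0 0 12 0 0.8;0 0 0 0 0 0 0.8;0 0 0 0 0 0 0.8'
python3 -m jog '0 0 0 0 3 0 0.8;0 0 0 0 3 0 0.8;0 0 0 0 0 0 0.8;0 0 0 0 0 0 0.8;0 0 0 0 0 0 0.8'
python3 -c "
from h import *
go(.5255,-.150,-.0032,2)
g=imaging.grab_frame('scene')
crop(g,240,180,340,270,'g35',7)"
```

```text
clock: 33.4
tcp_pos: [0.524, -0.1498, 0.0045]
orientation: [-1.57, -0.025, 0.03]
contact_force: [0.5, 0.0, -0.1]
grip_width: 0.0684
clock: 33.82
tcp_pos: [0.5253, -0.15, 0.0]
orientation: [-1.571, -0.028, 0.027]
contact_force: [-0.6, -0.3, 0.6]
grip_width: 0.0683
t 33.82 tcp [ 0.5253 -0.15    0.    ] F [-0.6 -0.3  0.6] grip 68.3
turn [0.   0.   0.02] | shift in tool now [0.2 3.2 0. ] | in target tool [0.2 3.2 0. ]
(630, 700, 3)
```

View pics/g35.png

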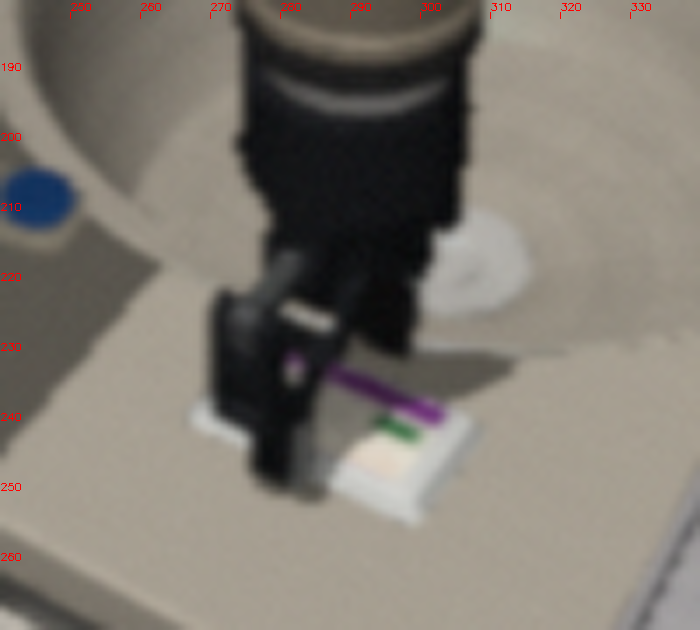

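```bash
python3 -m jog '0 0 0 0 3 0 0.8;0 0 0 0 0 0 0.75;0 0 0 0 0 0 0.7;0 0 0 0 0 0 0.6;0 0 0 0 0 0 0.5'
python3 -m jog '0 0 0 0 0 0 0.5;0 0 0 0 0 0 0.5;0 0 0 0 -5 0 0.5;0 0 0 0 -15 0 0.5;0 0 0 0 -25 0 0.5'
python3 -m jog '0 0 0 0 -30 0 0.5;0 0 0 0 0 0 0.5;0 0 0 0 0 0 0.5;0 0 0 0 0 0 0.5;0 0 0 0 0 0 0.5'
python3 -c "
from h import *
go(.5209,-.3628,.075,6.2)
g=imaging.grab_frame('scene')
crop(g,240,160,340,260,'g36',6)"
```

```text
clock: 34.28
tcp_pos: [0.5252, -0.15, -0.0029]
orientation: [-1.57, -0.028, 0.028]
contact_force: [-0.6, 0.8, 3.8]
grip_width: 0.0528
clock: 34.7
tcp_pos: [0.5235, -0.1496, 0.0407]
orientation: [-1.57, -0.024, 0.031]
contact_force: [0.3, 0.1, -0.9]
grip_width: 0.0524
clock: 35.12
tcp_pos: [0.5245, -0.1496, 0.0711]
orientation: [-1.57, -0.026, 0.029]
contact_force: [0.6, -0.7, -1.4]
grip_width: 0.0527
t 35.12 tcp [ 0.5245 -0.1496  0.0711] F [ 0.6 -0.7 -1.4] grip 52.7
turn [-0.03 -4.18 -0.09] | shift in tool now [ -11.1   -4.  -212.9] | in target tool [ -26.6   -3.9 -211.5]
(600, 600, 3)
```

View pics/g36.png

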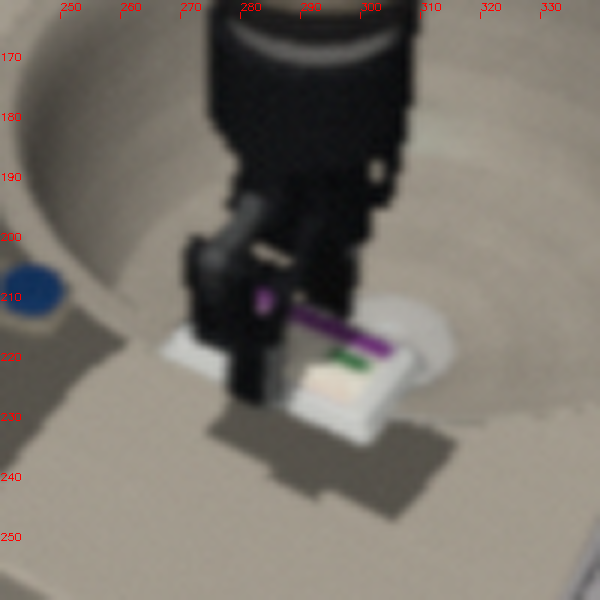

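The pad is held flat. Carrying it over the tray at z ≈ 75 mm.

```bash
python3 -m jog '0 -2.1 0 -3 -4 -36 0.5;0 -2.1 0 -5 0 -36 0.5;0 0 0 -4 0 -36 0.5;0 0 0 -4 0 -36 0.5;0 0 0 -4 0 -36 0.5'
python3 -m jog '0 0 0 -4 0 -28 0.5;0 0 0 0 0 0 0.5;0 0 0 0 0 0 0.5;0 0 0 0 0 0 0.5;0 0 0 0 0 0 0.5'
python3 -c "
from h import *
go(.5209,-.3628,.03,6.2)"
```

```text
clock: 35.58
tcp_pos: [0.5199, -0.3323, 0.0748]
orientation: [-1.568, -0.084, 0.086]
contact_force: [0.1, -0.6, -0.0]
grip_width: 0.0528
clock: 36.0
tcp_pos: [0.52, -0.3573, 0.075]
orientation: [-1.567, -0.086, 0.087]
contact_force: [-0.7, 0.8, -0.4]
grip_width: 0.0529
t 36.0 tcp [ 0.52   -0.3573  0.075 ] F [-0.7  0.8 -0.4] grip 52.9
turn [-0.11  0.12 -0.05] | shift in tool now [ 0.3 45.  -5.7] | in target tool [ 0.3 45.  -5.6]
```

```bash
python3 -m jog '0 0 0 0.3 12 -5.6 0.5;0 0 0 0 20 0 0.5;0 0 0 0 18 0 0.5;0 0 0 0 8 0 0.5;0 0 0 0 0 0 0.5'
python3 -m jog '0 0 0 0 0 0 0.5;0 0 0 0 0 0 0.5;0 0 0 0 0 0 0.5;0 0 0 0 0 0 0.5;0 0 0 0 0 0 0.5'
python3 -c "
from h import *
go(.5209,-.3628,.009,6.2)
g=imaging.grab_frame('scene')
crop(g,320,230,420,310,'g37',7)"
```

```text
clock: 36.42
tcp_pos: [0.5195, -0.363, 0.0152]
orientation: [-1.566, -0.083, 0.089]
contact_force: [-0.8, 0.1, -0.7]
grip_width: 0.0527
clock: 36.83
tcp_pos: [0.5212, -0.365, 0.0187]
orientation: [-1.57, -0.086, 0.084]
contact_force: [0.4, 0.4, -0.6]
grip_width: 0.0527
t 36.83 tcp [ 0.5212 -0.365   0.0187] F [ 0.4  0.4 -0.6] grip 52.7
turn [0.04 0.01 0.06] | shift in tool now [-0.   9.7  2.2] | in target tool [-0.   9.7  2.2]
(560, 700, 3)
```

View pics/g37.png

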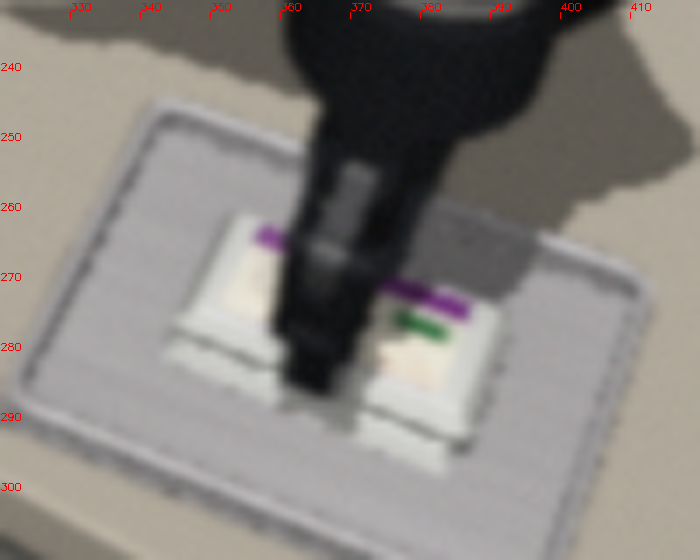

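```bash
python3 -c "
from h import *
g=imaging.grab_frame('scene')
p=np.array([.5,-.36,.02]);a=np.array(proj(g,p))
print((np.array(proj(g,p-[0,0,.0097]))-a)*7, (np.array(proj(g,p+[0,.001,0]))-a)*7,(np.array(proj(g,p+[.001,0,0]))-a)*7)"
```

```text
[-4.7882 18.975 ] [-2.9271 -1.4726] [ 1.3516 -2.0764]
```

The readings are consistent with the packs being aligned across the jaws and about 2 mm off lengthways. I'll correct that and lower.

```bash
python3 -m jog '0 0 0 0 0 2 0.5;0 0 0 0 4 0 0.5;0 0 0 0 2.5 0 0.5;0 0 0 0 0 0 0.5;0 0 0 0 0 0 0.5'
python3 -m jog '0 0 0 0 1.5 0 0.5;0 0 0 0 0 0 0.5;0 0 0 0 0 0 0.5;0 0 0 0 0 0 0.5;0 0 0 0 0 0 0.5'
python3 -c "
from h import *
go(.5209,-.3628,.009,6.2)"
```

```text
clock: 37.35
tcp_pos: [0.5203, -0.3626, 0.011]
orientation: [-1.569, -0.085, 0.086]
contact_force: [-0.1, -1.2, 0.2]
grip_width: 0.0524
clock: 37.77
tcp_pos: [0.5206, -0.3628, 0.01]
orientation: [-1.569, -0.085, 0.085]
contact_force: [0.5, -0.8, 0.1]
grip_width: 0.0527
t 37.77 tcp [ 0.5206 -0.3628  0.01  ] F [ 0.5 -0.8  0.1] grip 52.7
turn [0.   0.01 0.01] | shift in tool now [0.3 1.  0. ] | in target tool [0.3 1.  0. ]
```

```bash
python3 -m jog '0 0 0 0 1 0 0.5;0 0 0 0 0 0 0.5;0 0 0 0 0.5 0 0.5;0 0 0 0 0 0 0.5;0 0 0 0 0 0 0.5'
python3 -c "
from h import *
g=imaging.grab_frame('scene')
crop(g,320,230,420,310,'g38',7)"
```

```text
clock: 38.18
tcp_pos: [0.5207, -0.3629, 0.0091]
orientation: [-1.569, -0.085, 0.085]
contact_force: [-1.3, 1.5, 6.2]
grip_width: 0.053
(560, 700, 3)
```

View pics/g38.png

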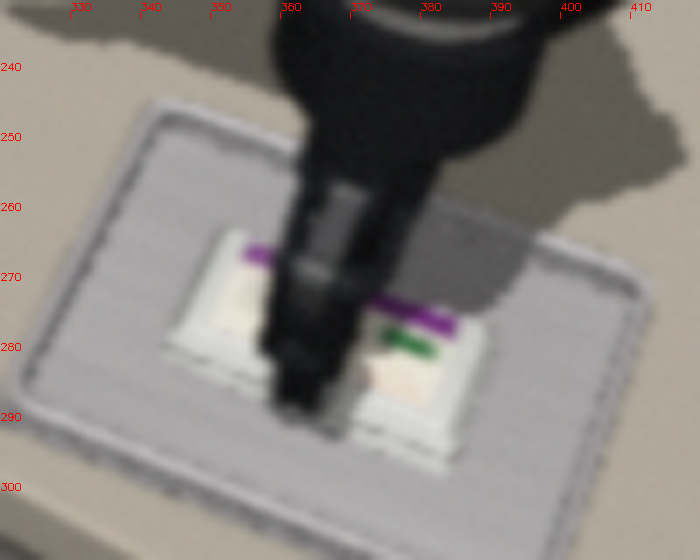

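Contact came at the predicted height with 6 N, and the two packs line up. I'll release and rise.

```bash
python3 -m jog '0 0 0 0 -0.5 0 0.55;0 0 0 0 0 0 0.7;0 0 0 0 0 0 0.8;0 0 0 0 0 0 0.8;0 0 0 0 0 0 0.8'
python3 -m jog '0 0 0 0 -10 0 0.8;0 0 0 0 -25 0 0.8;0 0 0 0 -35 0 0.8;0 0 0 0 -35 0 0.8;0 0 0 0 -35 0 0.8'
python3 -m jog '0 0 0 0 0 38 0.8;0 0 0 0 0 38 0.8;0 0 0 0 0 38 0.8;0 0 0 0 0 38 0.8;0 0 0 0 0 38 0.8'
python3 -m jog '0 0 0 0 0 30 0.8;0 0 0 0 0 0 0.8;0 0 0 0 0 0 0.8;0 0 0 0 0 0 0.8;0 0 0 0 0 0 0.8'
python3 -c "
from h import *
g=imaging.grab_frame('scene');f=imaging.grab_frame('top')
cv2.imwrite('pics/e0.png',cv2.resize(g['color'][:,:,::-1],(800,600),interpolation=cv2.INTER_CUBIC))
overlay(f,[],345,175,430,250,'e1',7,[(.521,-.363,6.2,.146,.17,.017),(.521,-.363,6.2,.055,.095,.016)])
crop(g,320,230,420,310,'e2',7)
crop(f,100,175,230,245,'e3',6)"
```

```text
clock: 38.65
tcp_pos: [0.5204, -0.3627, 0.0087]
orientation: [-1.569, -0.085, 0.085]
contact_force: [-0.2, -0.0, 0.4]
grip_width: 0.0683
clock: 39.07
tcp_pos: [0.5201, -0.3628, 0.1509]
orientation: [-1.569, -0.084, 0.085]
contact_force: [0.3, -0.7, 0.3]
grip_width: 0.0682
clock: 39.48
tcp_pos: [0.4995, -0.1724, 0.1496]
orientation: [-1.569, -0.085, 0.084]
contact_force: [0.2, 0.5, 0.7]
grip_width: 0.0683
clock: 39.9
tcp_pos: [0.4968, -0.1458, 0.1494]
orientation: [-1.57, -0.084, 0.083]
contact_force: [-0.7, -0.7, 0.4]
grip_width: 0.0682
(560, 700, 3)
(420, 780, 3)
```

View pics/e0.png

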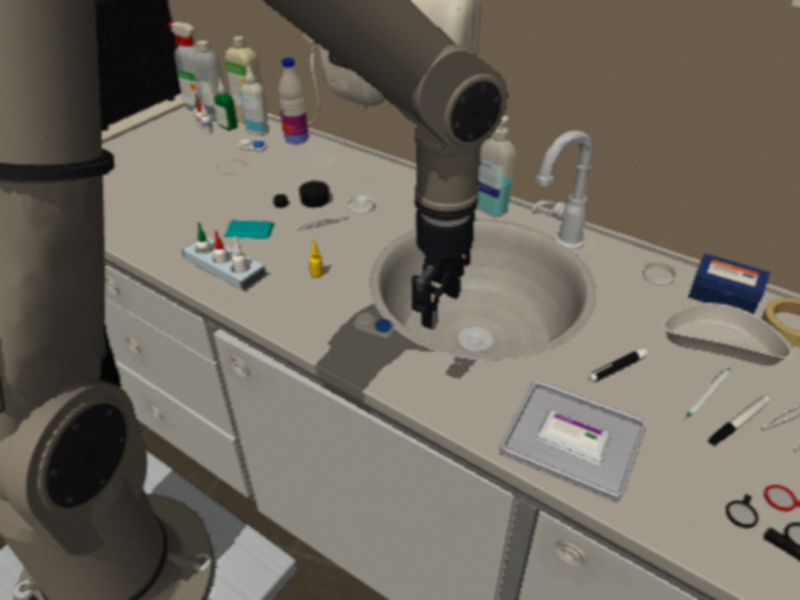

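View pics/e1.png

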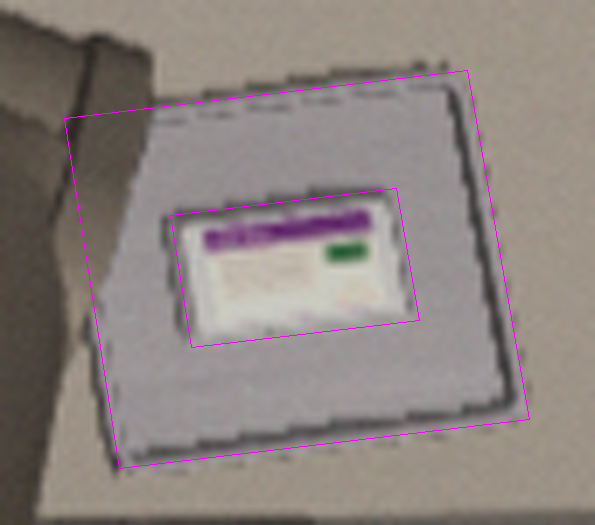

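View pics/e2.png

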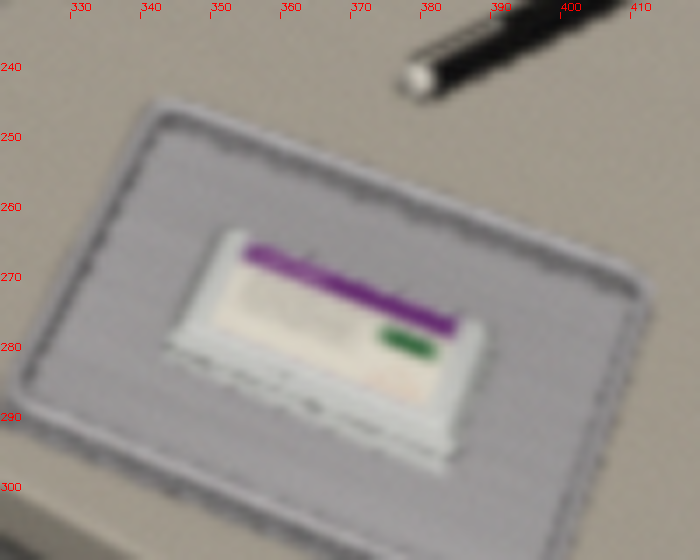

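View pics/e3.png

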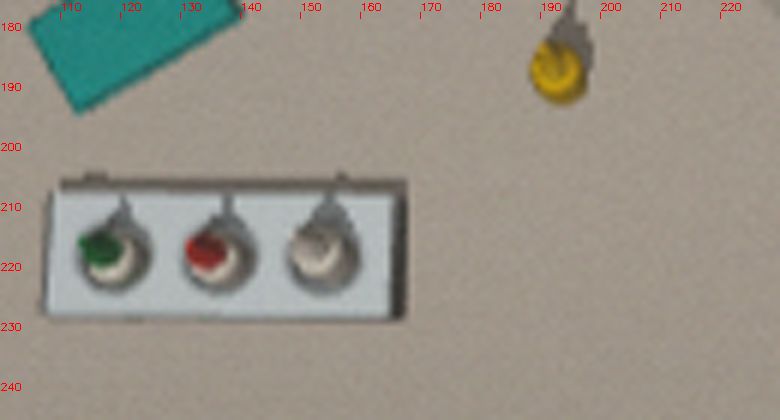

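The pads are stacked squarely near the middle of the tray, and the bottles are in order. One last check: whether the bottles are seated (tip heights), and whether the bystanders have shifted.

```bash
python3 -c "
from h import *
g=imaging.grab_frame('scene')
overlay(g,[(.5145,.3045,.059,.095),(.5145,.3545,.055,.091),(.5145,.4045,.051,.087)],90,120,190,200,'e4',7)
crop(imaging.grab_frame('top'),225,180,345,240,'e5',6)
print(r.get_obs()['contact_force'])"
```

```text
(360, 720, 3)
[0.0836 0.3587 0.1895]
```

View pics/e4.png

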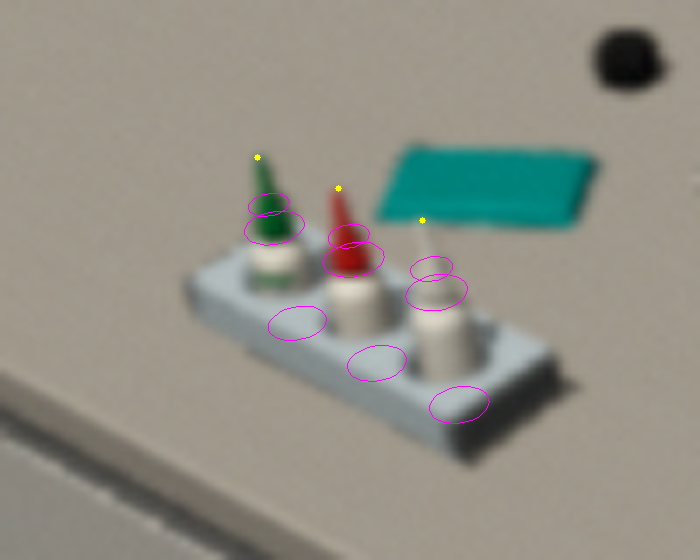

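View pics/e5.png

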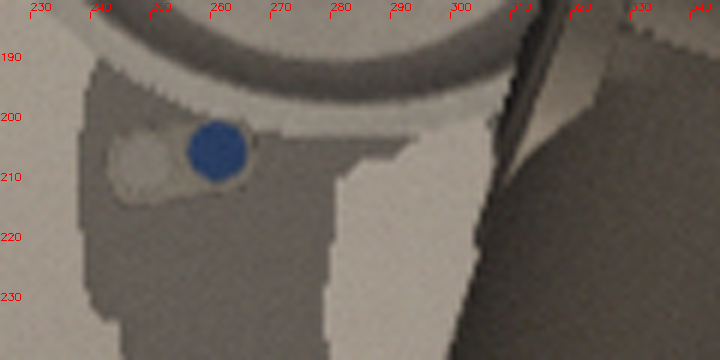

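The bottle tips sit at the predicted seated heights, and the lens case hasn't moved. Handing in.

```bash
python3 -c "
from bench import r
print(r.hand_in(), r.get_obs()['clock'])"
```

```text
the job is handed in; nothing more can be done
the job is handed in; nothing more can be done
```

The job is done and handed in; the robot's clock was at about 40 s, and the hand-in reports no verdict.

- **Bottles:** white, red and green stand upright in the rack, with white nearest the tray. The last pictures show their tips at the height expected for bottles resting on the well floors.
- **Packs:** the blue-striped gauze lies flat in the tray along its long side, with the purple-striped eye pad squarely on top. Both are within about 2–4 mm and 1–2° of the tray's centre and direction.
- **Everything else:** the lens case is where it was. The yellow bottle, turquoise pack, forceps and penlight show no shift in the last pictures, though I measured none of them. The gripper was clear of everything at hand-in.

**Slip:** I typed one wrong row while lifting the white bottle, 10 mm down instead of up. The bottle slid about 10 mm in the grip, so on release it dropped roughly 5–10 mm inside its well and stayed upright.

**Forces:** the highest reading between moves was 26 N, when I touched the worktop with the fingertips to find its height. Nothing reported the peak during the wrong row.

**Disagreement:** the two cameras differ by 2–4 mm on the tray's centre. I used a position between them.

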